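Unhook the foot bracket from the barbed display hook

ROBOT

A 6-joint arm with a two-finger parallel gripper is mounted at the origin on the work surface. World frame = base frame: x ahead of the robot, y to its left, z up, the work surface at z = 0. Lengths are in m, angles in rad, forces in N, time in s.
With the tool pointing down it reaches from about 0.35 to 0.775 m from the base axis. Payload 5.5 kg.
Tool frame: the origin (TCP) lies midway between the tips of the shut fingers; the grasp point (between the pads) lies behind it (env.grip_point_offset is the z of the grasp point in the tool frame, in m); z points along the fingers, y is the direction in which the jaws open and shut (so a half turn about z gives the same grasp; the last joint's range is limited). The gripper opens to 85 mm and grips with 20 to 120 N. Pads are 22 mm wide; open, the fingers measure 114 mm over their backs; the gripper's body (76 mm by 85 mm) begins 54 mm behind the grasp point. The pads swing forward as they close: fully open they stand 13 mm farther back than shut.
Start: joints at [1.192, 0.313, 0.046, 1.304, 0, 1.431], TCP at [0.136, 0.559, 0.231] pointing down, gripper open.
Joint ranges: [-2.76, 2.76], [-0.86, 1.69], [-1.03, 1.26], [-2.2, 2.34], [-1.47, 1.5], [-3.14, 3.14]. Speed limits (rad/s): [2.57, 2.57, 3.14, 3.14, 3.14, 3.14].

INTERFACE

Orientations are given as a unit quaternion [w, x, y, z].
In Python, from workcell import env, viewer gives the robot as it stands. The module is installed in compiled form; this text tells all that it offers.
- The arm moves only by the shell command python3 -m inch 'ROWS' [OPENING] [FORCE]. ROWS is JSON, a list of rows, each a list of 2 entries, a list of its own where there are three numbers: the shift along the tool's x, y, z in m, then the turn about the tool's z in degrees. In form: [[[tx, ty, tz], spin], ...]. A call has 1 to 5 rows; each row is the pose to reach, as a shift and turn from the pose measured when the call began, along the tool's axes at that moment; what a row does not reach only later rows make up. A row lasts 1/12 s, in which the tool goes at most 41.7 mm and 7.16 degrees, less where a joint would pass 70% of its speed; a pose out of reach is approached as far as the arm can. A call with a gripper value outside its range is refused whole. OPENING is the closure, from 0 (fully open) to 1 (shut), set as the call begins (- or left out, the last holds). The fingers move at their own pace and stop on an object; FORCE is the grip in N (left out, the last holds). Time passes only in rows, so rows that repeat a pose let the fingers close. It gives the time, the measured TCP pose, the force and the opening at its end, in the units of the state.
- env.get_state(): the state, without advancing time (a new reading comes with each control period).
- viewer.read_camera(name): name is "scene" or "side" or "wrist"; returns a dict with "image" (400x640x3 uint8, red, green, blue), "depth" (400x640 float32, m along the optical axis (not along the pixel's ray), 0 where there is no reading), "vertical_fov" (degrees; the focal length in pixels is half the picture's height over the tangent of half this angle, whatever the lens; pixels are square), "cx", "cy" (the principal point, pixels), "R" (3x3) and "t" (3): a world point X has camera coordinates R X + t; the wrist camera has in their place "T_tool_cam" (4x4, takes a point from camera to tool coordinates, whose origin is the TCP and whose axes are the flange's). Camera axes: x right, y down, z forward; pixel columns grow to the right and rows downward; lengths in m; the calibration is good to about 2 mm. A picture is of the moment at which its call begins: read the wrist's pose just before it.
- env.hand_in(): hands the job in, once; it reports no verdict.
The state is a dict: "clock": time; "joint_pos": joint angles; "qvel": joint speeds; "tau": joint torques, N m; "tcp_pos": TCP position; "orientation": TCP orientation; "wrist_force": force on the tool from outside, world axes, zero at the start; "ft_torque": the same for the moment, N m; "finger_gap": finger opening in m.
Only numpy, scipy, OpenCV 4.12 (cv2) and the standard library are available. Lean on these libraries where they do the work, as an engineer would, in place of code of your own. Each camera call takes 0.05 s, during which the arm holds its last target. There are 200 camera calls.

TASK

Take the steel foot bracket off the barbed display hook: pinch it lightly, raise it, tilt it to follow the upturned nose and back it out over the barb, feeling your way so that the springy hook is never forced with more than about 25 N. Then set it down gently, upright on its foot and lengthwise, in the free end stall of the blue tray and let go; leave everything else where it is.

Things in the scene. Friction and masses are not known exactly. Their poses are not given: they have to be found in the camera images.
- bracket: bare steel bracket, 0.29 to 0.45 kg: upright plate 8 mm thick (its x), 40 mm wide (y), 136 mm tall (z) on a foot 50 (x) x 40 (y) x 6 mm. Origin: centre of the foot's underside. At the start it hangs by its eye on the hook's level bar, upright, its x along the hook (stand's x), and may slide along the bar. Closing hard on it presses it on the bar: pinch lightly (25 N), firmly once raised.
- eye (a point): centre of the bracket's eye, 59 mm above its origin, axes as the bracket's: a rectangular window through the plate along x, 24 mm wide (y) and 18 mm high (z = 50 to 68 mm)
- tab (a point): point to pinch on the plain tab above the eye, 117 mm above the bracket's origin, in the middle of the plate; the tab runs from z = 68 to 136 mm, full 40 mm width. Pinch its two faces: fingers closing along the bracket's x
- stand: display stand bolted to the table. Origin on the table straight below the hook's seat; x is the direction in which the hook points, z up. A blue post 35 x 45 mm, 174 mm tall, front face at x = -75 mm, carries a level flat steel bar 12 mm wide (y), 6 mm thick, top face at z = 170 mm, from the post to x = 30 mm. Nothing may load stand or hook beyond 25 N.
- seat (a point): the hook's seat on the bar's top face, 170 mm above the stand's origin; the bracket hangs here, give or take 3 mm along the bar; axes as the stand's
- nose_root (a point): mid-thickness of the bar's end, 30 mm out from and 3 mm below the seat; axes as the stand's. From here a straight nose of the same section, 55 mm long, rises outwards. Nominal angle 0.56 rad above level, but every hook is bent: anywhere from 0.34 to 0.78 rad, NOT measured: feel or see it. It is springy about this root: 50 N m/rad, about 21 N per mm at the barb.
- barb_nominal (a point): where the barb's back end would be, 42 mm along the nose at mid-thickness, if the nose stood at 0.56 rad; it does not move with the true nose. The barb, a spur on the nose's upper side 42 to 55 mm along it, rises up to 9 mm over its upper face: 15 mm deep in all. The 18 mm eye passes only about square to the nose, its lower edge near the nose's underside.
- tray: blue plastic tray fixed to the table, 74 mm (x) x 178 mm (y), walls 4 mm thick and 39 mm tall over the table, floor 4 mm thick, with three stalls in a row along its y, each 66 mm (x) x 54 mm (y) inside. Origin at the centre of its underside. The stall at its +y end is free.
- stall (a point): centre of the free stall's floor, 4 mm above the table, 58 mm from the tray's centre along its +y; axes as the tray's. The bracket's foot fits with its 50 mm length (bracket x) along the stall's x, either way round.
- carton_small: small brown carton 45 x 40 x 62 mm standing in the middle stall of the tray; origin at the centre of its underside; leave alone
- roller: dark steel flanged roller, 38 mm across, 50 mm tall, standing in the tray's other end stall; origin at the centre of its underside; leave alone
- carton_white: white carton 110 x 70 x 55 mm (x, y, z) on the table; origin at the centre of its underside; leave alone
- oil_can: grey can, 56 mm across, 110 mm tall, on the table; origin at the centre of its underside; leave alone
- bearing: steel ring 62 mm across, 16 mm tall, lying on the table; origin at the centre of its underside; leave alone
- screwdriver: screwdriver 190 mm long lying on the table along its own x; leave alone
- carton_orange: orange carton 100 x 130 x 70 mm (x, y, z) on the table; origin at the centre of its underside; leave alone

How it is judged:
By the outcome, as a careful person would: the job done as asked, in the order asked, and still so for the second after the job is handed in, with the robot touching nothing.
It also fails if it takes over 61 s, if anything falls off the work surface, if the arm or the gripper's body presses on something with over 40 N, if the wrist force passes 120 N, or if a joint passes its speed limit or range.

## Working session

There is one attempt and no reset: what is moved stays moved. The work goes in short steps, Python scripts to look and compute and a shell command to move; the robot and the scene stay as the last step left them, time stands still between calls to the robot, and variables do not carry over. Pictures are saved under pics/ and viewed, on a budget of 10 in all, crops included, one or two more only if the job needs it, and the job is handed in when it is done.

```bash
mkdir -p pics; python3 - <<'E'
from workcell import env, viewer
import cv2,numpy as np,pickle
print(env.get_state(), env.grip_point_offset)
d={}
for n in ("scene","side","wrist"):
    c=viewer.read_camera(n); d[n]=c
    print(n,{k:v for k,v in c.items() if k not in("image","depth")})
    cv2.imwrite(f"pics/{n}0.png",c["image"][:,:,::-1])
pickle.dump(d,open("d0.pkl","wb"))
E
```

```text
{'clock': 0.0, 'joint_pos': array([1.19241585e+00, 3.14010241e-01, 4.49224410e-02, 1.30362752e+00,
       3.16157169e-05, 1.43121465e+00]), 'qvel': array([-0.00112782,  0.00016247,  0.00079002, -0.00102784,  0.00042125,
        0.00047766]), 'tau': array([ 6.27080613e-05, -4.80628896e+01,  2.98531079e+01,  1.93609216e-02,
       -1.45004640e-05, -9.46326622e-06]), 'tcp_pos': array([0.13579283, 0.55816994, 0.23038019]), 'orientation': array([-2.61003425e-04,  1.19115864e-01,  9.92879897e-01, -9.23449483e-04]), 'wrist_force': array([ 0.4783453 , -0.22840396, -0.78025531]), 'ft_torque': array([0.03769654, 0.0006959 , 0.01219122]), 'finger_gap': 0.08520361681243407} -0.0187
scene {'vertical_fov': 46.48037964224485, 'cx': 313.2922008914149, 'cy': 205.17441257378218, 'R': array([[-0.2404251 ,  0.97045864,  0.02014465],
       [ 0.62301504,  0.1701961 , -0.76346941],
       [-0.74434403, -0.17100679, -0.64552974]]), 't': array([ 0.05851085, -0.2295439 ,  1.81614721])}
side {'vertical_fov': 55.79777263235311, 'cx': 326.114293631384, 'cy': 196.99620665631068, 'R': array([[ 0.75386381, -0.65702003, -0.00374662],
       [-0.36751668, -0.41694756, -0.83131596],
       [ 0.5446291 ,  0.62807596, -0.5557875 ]]), 't': array([-0.35613329,  0.33140562,  0.8098353 ])}
wrist {'vertical_fov': 68.33581675888755, 'cx': 315.84645512031557, 'cy': 200.13799962784591, 'T_tool_cam': array([[-7.02621933e-04, -9.51227756e-01, -3.08488674e-01,
         7.93678698e-02],
       [ 9.99999584e-01, -8.47673132e-04,  3.36182749e-04,
         4.85158080e-04],
       [-5.81283923e-04, -3.08488309e-01,  9.51227956e-01,
        -1.42184351e-01],
       [ 0.00000000e+00,  0.00000000e+00,  0.00000000e+00,
         1.00000000e+00]])}
```

View pics/scene0.png

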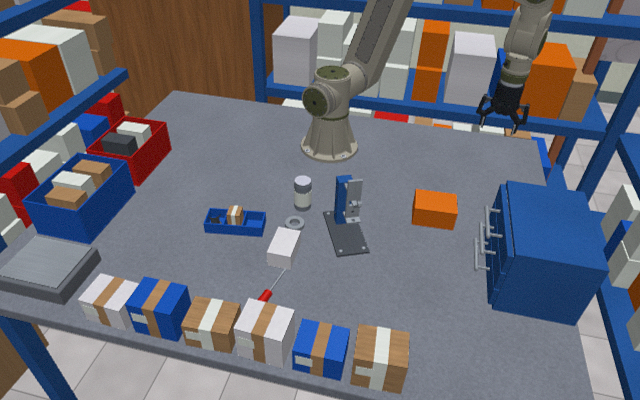

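View pics/side0.png

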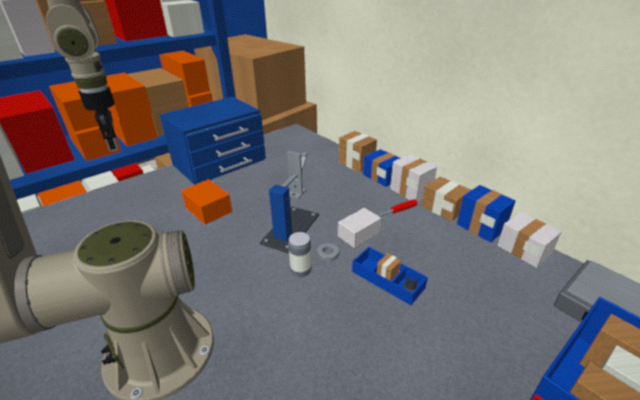

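Scene: stand and post at (345,195), bracket just in front at (352,200), tray at (235,222). Side view: post at (282,212), bracket at (297,175), tray at (390,275), with its free stall at the near-left end. Next I take point clouds from both depth images and a joint crop.

```bash
cat > h.py <<'E'
import numpy as np,cv2
from scipy.spatial.transform import Rotation as Ro
def f(c): return 200/np.tan(np.radians(c["vertical_fov"]/2))
def RT(c,st=None):
    if "R" in c: return c["R"],c["t"]
    q=st["orientation"];T=np.eye(4);T[:3,:3]=Ro.from_quat(np.r_[q[1:],q[0]]).as_matrix();T[:3,3]=st["tcp_pos"]
    T=np.linalg.inv(T@c["T_tool_cam"]);return T[:3,:3],T[:3,3]
def cloud(c,st=None):
    R,t=RT(c,st);v,u=np.mgrid[:400,:640];z=c["depth"].astype(float)
    P=np.stack([(u-c["cx"])/f(c)*z,(v-c["cy"])/f(c)*z,z],-1)
    W=(P-t)@R; W[z==0]=np.nan; return W
def proj(c,X,st=None):
    R,t=RT(c,st);p=np.atleast_2d(X)@R.T+t
    return p[:,:2]/p[:,2:]*f(c)+[c["cx"],c["cy"]]
E
python3 - <<'E'
import pickle,cv2
from h import *
d=pickle.load(open("d0.pkl","rb"))
for n,box in (("scene",(195,150,380,260)),("side",(235,140,435,305))):
    c=d[n];W=cloud(c);im=c["image"].astype(int)
    x0,y0,x1,y1=box;m=np.zeros((400,640),bool);m[y0:y1,x0:x1]=1
    blue=m&(im[...,2]>im[...,0]+50)&np.isfinite(W[...,0])
    post=blue&(W[...,2]>.05); pt=blue&(abs(W[...,2]-.174)<.006)
    tr=blue&(W[...,2]<.05)&(W[...,2]>.03)
    print(n,"post",post.sum(),"top",pt.sum(),W[pt].mean(0) if pt.any() else "")
    for nm,k in (("posttop",pt),("trayrim",tr)):
        if k.sum()>5:
            r=cv2.minAreaRect(W[k][:,:2].astype(np.float32)*1000);print(nm,k.sum(),r,np.median(W[k][:,2]))
    g=m&(W[...,2]>.18)&(W[...,2]<.26)
    # steel above post
    print("high",g.sum(),W[g].min(0),W[g].max(0)); 
    if g.sum()>5: print(cv2.minAreaRect(W[g][:,:2].astype(np.float32)*1000))
    print("pts near tab px",[np.round(W[y,x],3) for y,x in ((185,352),(190,352),(195,355))] if n=="scene" else [np.round(W[y,x],3) for y,x in ((165,297),(175,297),(185,300))])
c=d["scene"]["image"];s=d["side"]["image"]
a=cv2.resize(c[165:260,195:380],None,fx=4,fy=3.15*4/4*1.0,interpolation=2)[:300]
a=cv2.resize(c[165:240,320:380],(400,500),interpolation=2);b=cv2.resize(s[140:215,260:320],(400,500),interpolation=2)
cv2.imwrite("pics/crop0.png",np.hstack([a,b])[:,:,::-1])
E
```

```text
scene post 396 top 107 [0.4207286  0.13131475 0.17372948]
posttop 107 ((419.9345397949219, 134.05787658691406), (39.59149169921875, 46.85266876220703), 30.50205421447754) 0.1740032041793024
trayrim 436 ((499.923095703125, -59.05314636230469), (89.656982421875, 426.4422912597656), 12.317331314086914) 0.03688698177682447
high 309 [0.49251344 0.1562993  0.18007608] [0.56965409 0.20791328 0.24034048]
((533.39404296875, 181.14486694335938), (77.76793670654297, 40.63376235961914), 10.661646842956543)
pts near tab px [array([0.512, 0.17 , 0.226]), array([0.512, 0.171, 0.209]), array([0.507, 0.18 , 0.19 ])]
side post 1478 top 149 [0.41531948 0.12786378 0.17507404]
posttop 149 ((417.7519836425781, 130.89251708984375), (35.740089416503906, 43.929527282714844), 26.4893798828125) 0.17574264686580854
trayrim 901 ((632.0429077148438, 176.94497680664062), (478.3101806640625, 826.0321044921875), 14.551412582397461) 0.03875275591245047
high 330 [0.49264775 0.1515954  0.18016737] [0.56847807 0.20259139 0.24222726]
((533.2431030273438, 177.36630249023438), (76.1414566040039, 41.47101974487305), 10.761034965515137)
pts near tab px [array([0.506, 0.163, 0.203]), array([0.507, 0.167, 0.168]), array([0.507, 0.155, 0.139])]
```

View pics/crop0.png

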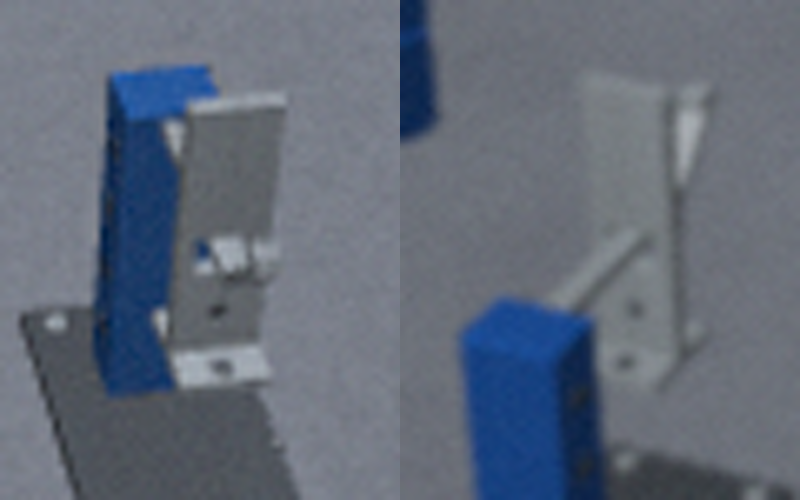

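```bash
python3 - <<'E'
import pickle,cv2
from h import *
d=pickle.load(open("d0.pkl","rb"))
for n,tb in (("scene",(200,203,270,240)),("side",(348,243,432,305))):
    c=d[n];W=cloud(c);im=c["image"].astype(int)
    m=np.zeros((400,640),bool);m[tb[1]:tb[3],tb[0]:tb[2]]=1
    b=m&(im[...,2]>im[...,0]+40)&(abs(W[...,2]-.038)<.006)
    r=cv2.minAreaRect(W[b][:,:2].astype(np.float32)*1000);print(n,"tray",b.sum(),r)
    o=m&(W[...,2]>.045)&(W[...,2]<.075)&(im[...,0]>im[...,2]+20);print(" carton",o.sum(),W[o].mean(0))
    # floor of stalls along long axis: 
    g=(W[...,2]>.18)&(W[...,2]<.25)&(np.hypot(W[...,0]-.52,W[...,1]-.175)<.07)
    P=W[g]
    # tab face ransac plane vertical
    best=None;rng=np.random.default_rng(0);A=P[:,:2]
    for _ in range(500):
        i,j=rng.choice(len(A),2,False);v=A[j]-A[i];
        if np.hypot(*v)<.015: continue
        nn=np.array([v[1],-v[0]])/np.hypot(*v); nn*=np.sign(nn[0]);k=abs((A-A[i])@nn)<.0015
        if best is None or k.sum()>best.sum(): best=k
    Q=A[best];mu=Q.mean(0);u,s,vt=np.linalg.svd(Q-mu);nn=vt[1]*np.sign(vt[1][0]);e=(Q-mu)@vt[0]
    print(" tab",best.sum(),len(A),mu,"yaw",np.degrees(np.arctan2(nn[1],nn[0])),"ext",np.percentile(e,[1,99]),"mid",mu+vt[0]*np.percentile(e,[1,99]).mean())
    x=(W[...,:2]-mu)@nn; y=(W[...,:2]-mu)@np.array([-nn[1],nn[0]])
    k=(x>.008)&(x<.1)&(W[...,2]>.14)&(abs(y)<.05)
    S=np.c_[x[k],y[k],W[k][:,2]];S=S[np.argsort(S[:,0])];print(np.round(S[::max(1,len(S)//30)]*1000).astype(int).tolist())
E
```

```text
scene tray 339 ((526.660888671875, -179.24899291992188), (80.63275909423828, 178.95497131347656), 8.458048820495605)
 carton 152 [ 0.53016063 -0.1753785   0.06143388]
 tab 141 309 [0.5076371  0.17751243] yaw 22.7176257535477 ext [-0.01908803  0.02038132] mid [0.50788683 0.17691595]
[[8, -6, 169], [10, -1, 169], [11, -4, 170], [12, -7, 165], [13, -7, 169], [13, 4, 172], [15, -2, 170], [17, -6, 173], [18, -3, 169], [18, 0, 172], [18, -6, 170], [19, 3, 173], [19, -6, 167], [23, -6, 166], [23, -1, 173], [30, -6, 172], [31, -6, 177], [37, -5, 182], [39, 6, 179], [41, -6, 182], [45, -5, 188], [45, 1, 184], [47, -6, 194], [48, -4, 205], [48, 4, 207], [49, -5, 188], [49, -3, 188], [49, 1, 205], [51, -4, 204], [51, -2, 208], [51, 6, 207], [54, 3, 209], [54, -5, 200], [55, 0, 207], [55, -5, 197], [57, 2, 208], [57, 4, 208], [58, -4, 210], [58, -1, 206], [60, -4, 208], [60, 4, 207], [60, 4, 204], [60, 1, 204], [62, -4, 203], [62, 6, 209], [62, 6, 205], [64, -2, 208], [64, 0, 211], [65, -5, 209], [65, 6, 205], [65, -3, 206], [66, 0, 206], [67, 2, 206]]
side tray 593 ((525.1548461914062, -181.72970581054688), (78.1758041381836, 180.62510681152344), 8.463926315307617)
 carton 259 [ 0.51741616 -0.18752631  0.06276234]
 tab 180 330 [0.50194107 0.17111829] yaw 24.990255257476623 ext [-0.02035318  0.01939145] mid [0.50173792 0.17155413]
[[8, -18, 226], [9, -18, 147], [9, 15, 163], [34, -6, 168], [37, -5, 170], [38, -8, 183], [40, -7, 179], [41, -6, 185], [43, -2, 186], [45, -5, 189], [46, -4, 185], [47, 0, 190], [49, -5, 184], [50, -5, 190], [51, 2, 195], [53, 0, 191], [54, -7, 195], [54, 3, 196], [55, 0, 193], [56, -3, 197], [56, -3, 210], [56, 1, 199], [57, -5, 197], [57, 4, 201], [59, 5, 197], [59, -5, 206], [60, -7, 202], [61, 6, 209], [62, 3, 199], [62, -3, 201], [63, -6, 204], [64, 1, 209], [66, 2, 211], [69, 0, 210]]
```

```bash
python3 -m inch '[[[0,0,-0.03],0],[[-0.01,-0.01,-0.06],0],[[-0.03,-0.03,-0.09],0],[[-0.055,-0.05,-0.11],0],[[-0.085,-0.077,-0.11],0]]' 0
python3 -m inch '[[[-0.03,-0.027,0],0],[[-0.06,-0.054,0],0],[[-0.09,-0.081,0],0],[[-0.12,-0.108,0],0],[[-0.15,-0.135,0],0]]'
python3 -m inch '[[[-0.03,-0.027,0],0],[[-0.06,-0.054,0],0],[[-0.09,-0.081,0],0],[[-0.12,-0.108,0],0],[[-0.15,-0.135,0],0]]'
python3 -m inch '[[[-0.03,-0.027,0],0],[[-0.06,-0.054,0],0],[[-0.09,-0.081,0],0],[[-0.12,-0.108,0],0],[[-0.15,-0.135,0],0]]'
python3 -c "from workcell import env;print(env.get_state())"
```

```text
clock: 0.57
tcp_pos: [0.2011, 0.4649, 0.3448]
orientation: [0.001, 0.118, 0.993, 0.003]
wrist_force: [2.5, -0.0, -0.2]
finger_gap: 0.0855
clock: 0.98
tcp_pos: [0.3158, 0.2967, 0.3443]
orientation: [0.001, 0.118, 0.993, 0.003]
wrist_force: [1.1, 0.6, -0.3]
finger_gap: 0.0851
clock: 1.4
tcp_pos: [0.4307, 0.1285, 0.3438]
orientation: [0.001, 0.118, 0.993, 0.003]
wrist_force: [0.2, 1.0, -0.6]
finger_gap: 0.0855
clock: 1.82
tcp_pos: [0.5456, -0.0398, 0.3431]
orientation: [0.001, 0.118, 0.993, 0.003]
wrist_force: [1.0, 0.1, 1.0]
finger_gap: 0.0851
{'clock': 1.8167, 'joint_pos': array([-0.22277614,  0.2527839 ,  0.23572413,  1.55180682,  0.00580615,
        0.01358987]), 'qvel': array([-0.63254336,  0.60936293,  0.78422726,  0.17201457,  0.00442872,
       -0.62984646]), 'tau': array([  1.24133125, -48.13762307,  27.0503068 ,  -0.06291364,
        -0.16432365,   0.61345356]), 'tcp_pos': array([ 0.54560909, -0.03978599,  0.34313418]), 'orientation': array([0.00126268, 0.11790475, 0.9930202 , 0.00278647]), 'wrist_force': array([1.00074153, 0.1079162 , 1.00131796]), 'ft_torque': array([ 0.08682244, -0.05877138,  0.02466459]), 'finger_gap': 0.08508888227698218}
```

```bash
python3 -m inch '[[[-0.04,0.01,0],0],[[-0.08,0.02,0],0],[[-0.12,0.03,0],0],[[-0.16,0.04,0],0],[[-0.2,0.05,0],0]]'
python3 -m inch '[[[-0.04,0.01,0],0],[[-0.08,0.02,0],0],[[-0.12,0.03,0],0],[[-0.16,0.04,0],0],[[-0.16,0.04,0],0]]'
python3 -c "from workcell import env;s=env.get_state();print(s['joint_pos'],s['tcp_pos'],s['orientation'])"
```

```text
clock: 2.23
tcp_pos: [0.7319, -0.039, 0.3438]
orientation: [0.001, 0.118, 0.993, 0.003]
wrist_force: [2.0, 0.0, 0.8]
finger_gap: 0.0855
clock: 2.65
tcp_pos: [0.8022, -0.0345, 0.2969]
orientation: [0.022, 0.118, 0.993, 0.004]
wrist_force: [-0.4, -0.6, -0.1]
finger_gap: 0.0855
[-0.14607921  0.92059978  1.26376065  1.87076357  0.0086736   0.09064856] [ 0.80216717 -0.0345276   0.29693335] [0.02170679 0.11796605 0.99277332 0.00373568]
```

```bash
python3 - <<'E'
import pickle
from h import *
d=pickle.load(open("d0.pkl","rb"))
for n in("scene","side"):
    W=cloud(d[n]);k=(W[...,2]>.12)&(W[...,0]>.2)&(W[...,0]<1.1)&(W[...,1]>.3)&(W[...,1]<1.0)
    if k.any(): print(n,k.sum(),W[k].min(0),W[k].max(0))
E
python3 -m inch '[[[0.02,0.03,-0.012],0],[[0.042,0.06,-0.024],0],[[0.065,0.09,-0.036],0],[[0.088,0.12,-0.048],0],[[0.11,0.15,-0.06],0]]'
python3 -m inch '[[[0.023,0.03,0],0],[[0.046,0.06,0],0],[[0.07,0.09,0],0],[[0.092,0.12,0],0],[[0.115,0.15,0],0]]'
python3 -m inch '[[[0.022,0.03,0],7],[[0.045,0.06,0],14],[[0.045,0.06,0],21],[[0.045,0.06,0],28],[[0.045,0.06,0],35]]'
python3 -m inch '[[[0,0,0],7],[[0,0,0],14],[[0,0,0],16],[[0,0,0],16]]'
python3 -c "from workcell import env;s=env.get_state();print(s['joint_pos'],s['tcp_pos'],s['orientation'])"
```

```text
scene 10468 [0.34799063 0.53084674 0.12004139] [0.65613161 0.79375918 0.21619702]
side 4174 [0.35081147 0.52406496 0.12001093] [0.65430529 0.79450666 0.21671643]
clock: 3.07
tcp_pos: [0.7269, 0.1383, 0.3589]
orientation: [0.025, 0.118, 0.993, 0.004]
wrist_force: [0.2, 0.6, 0.9]
finger_gap: 0.0854
clock: 3.48
tcp_pos: [0.6495, 0.3126, 0.36]
orientation: [0.029, 0.118, 0.993, 0.006]
wrist_force: [0.9, 0.7, 0.9]
finger_gap: 0.0855
clock: 3.9
tcp_pos: [0.6193, 0.3831, 0.3626]
orientation: [0.028, 0.413, 0.91, 0.017]
wrist_force: [-0.2, 0.7, 0.0]
finger_gap: 0.0853
clock: 4.23
tcp_pos: [0.6194, 0.3832, 0.3666]
orientation: [0.027, 0.536, 0.844, 0.024]
wrist_force: [-0.7, 0.4, -0.2]
finger_gap: 0.0854
[ 0.45262086  0.64875468  0.91089459  1.7642979  -0.02078748  1.58353577] [0.61937023 0.38321357 0.36658373] [0.02685389 0.53575881 0.84360973 0.02374833]
```

```bash
for i in 1; do python3 -m inch '[[[0,0.3,-0.15],0],[[0,0.3,-0.15],0],[[0,0.3,-0.15],0],[[0,0.3,-0.15],0],[[0,0.3,-0.15],0]]'
python3 -c "from workcell import env;s=env.get_state();print(s['joint_pos'],s['tcp_pos'],s['orientation'])"; done
python3 -m inch '[[[0,0.3,-0.15],0],[[0,0.3,-0.15],0],[[0,0.3,-0.15],0],[[0,0.3,-0.15],0],[[0,0.3,-0.15],0]]'
python3 -c "from workcell import env;s=env.get_state();print(s['joint_pos'],s['tcp_pos'],s['orientation'])"
```

```text
clock: 4.65
tcp_pos: [0.6701, 0.3967, 0.3756]
orientation: [0.038, 0.535, 0.843, 0.044]
wrist_force: [-0.7, -0.3, 0.9]
finger_gap: 0.0856
[ 0.43823749  0.82001003  1.26484796  1.90120754 -0.01731842  1.56777802] [0.67013613 0.39665294 0.37555559] [0.03803811 0.53474425 0.8430328  0.04355905]
clock: 5.07
tcp_pos: [0.6964, 0.3979, 0.3736]
orientation: [0.049, 0.534, 0.842, 0.063]
wrist_force: [0.8, -0.3, -0.5]
finger_gap: 0.0854
[ 0.42412963  0.826362    1.26480209  1.84984906 -0.01319444  1.55315078] [0.69639518 0.39787814 0.37360839] [0.04926334 0.53373647 0.8418698  0.06287879]
```

```bash

python3 -m inch '[[[0.08,0.8,-0.6],0],[[0.08,0.8,-0.6],0],[[0.08,0.8,-0.6],0],[[0.08,0.8,-0.6],0],[[0.08,0.8,-0.6],0]]'
python3 -m inch '[[[0.08,0.8,-0.6],0],[[0.08,0.8,-0.6],0],[[0.08,0.8,-0.6],0],[[0.08,0.8,-0.6],0],[[0.08,0.8,-0.6],0]]'
python3 -m inch '[[[0.08,0.8,-0.6],0],[[0.08,0.8,-0.6],0],[[0.08,0.8,-0.6],0],[[0.08,0.8,-0.6],0],[[0.08,0.8,-0.6],0]]'
python3 -c "from workcell import env;s=env.get_state();print(s['joint_pos'],s['tcp_pos'],s['orientation'])"
```

```text
clock: 5.48
tcp_pos: [0.6945, 0.4025, 0.4002]
orientation: [0.06, 0.532, 0.84, 0.082]
wrist_force: [-0.0, 0.1, 0.3]
finger_gap: 0.0855
clock: 5.9
tcp_pos: [0.6915, 0.4051, 0.4279]
orientation: [0.071, 0.531, 0.838, 0.101]
wrist_force: [0.6, 0.2, 0.7]
finger_gap: 0.0852
clock: 6.32
tcp_pos: [0.6864, 0.4064, 0.4571]
orientation: [0.082, 0.529, 0.836, 0.121]
wrist_force: [0.7, -0.6, -0.5]
finger_gap: 0.0856
[ 0.43707959  0.72521062  1.26395836  1.8170341  -0.00787082  1.56393372] [0.68643371 0.40640707 0.45707179] [0.08195497 0.52886543 0.83609096 0.12056803]
```

```bash

python3 -m inch '[[[0.08,0.8,-0.3],0],[[0.08,0.8,-0.3],0],[[0.08,0.8,-0.3],0],[[0.08,0.8,-0.3],0],[[0.08,0.8,-0.3],0]]'
python3 -m inch '[[[0.08,0.8,-0.3],0],[[0.08,0.8,-0.3],0],[[0.08,0.8,-0.3],0],[[0.08,0.8,-0.3],0],[[0.08,0.8,-0.3],0]]'
python3 -m inch '[[[0.08,0.8,-0.2],0],[[0.08,0.8,-0.2],0],[[0.08,0.8,-0.2],0],[[0.08,0.8,-0.2],0],[[0.08,0.8,-0.2],0]]'
python3 -m inch '[[[0.08,0.8,-0.2],0],[[0.08,0.8,-0.2],0],[[0.08,0.8,-0.2],0],[[0.08,0.8,-0.2],0],[[0.08,0.8,-0.2],0]]'
python3 -m inch '[[[0.08,0.8,-0.2],0],[[0.08,0.8,-0.2],0],[[0.08,0.8,-0.2],0],[[0.08,0.8,-0.2],0],[[0.08,0.8,-0.2],0]]'
python3 -m inch '[[[0.08,0.8,-0.2],0],[[0.08,0.8,-0.2],0],[[0.08,0.8,-0.2],0],[[0.08,0.8,-0.2],0],[[0.08,0.8,-0.2],0]]'
cat >> h.py <<'E'
def Rt(st):
    q=st["orientation"];return Ro.from_quat(np.r_[q[1:],q[0]]).as_matrix()
def report(st):
    R=Rt(st);z=R[:,2];y=R[:,1]
    print("t",round(float(st["clock"]),2),"tilt",round(np.arccos(-z[2]),3),"tilt az",round(np.degrees(np.arctan2(z[1],z[0])),1),"toolx",np.round(R[:,0],3),"tooly",np.round(y,3),"y az",round(np.degrees(np.arctan2(y[1],y[0])),1),"tcp",np.round(st["tcp_pos"],4),"F",np.round(st["wrist_force"],1),"gap",round(float(st["finger_gap"]),4),"q",np.round(st["joint_pos"],2))
E
python3 -c "
from workcell import env
from h import *
report(env.get_state())"
```

```text
clock: 6.73
tcp_pos: [0.7104, 0.4231, 0.451]
orientation: [0.092, 0.527, 0.833, 0.139]
wrist_force: [-0.9, 0.9, 0.7]
finger_gap: 0.0858
clock: 7.15
tcp_pos: [0.7279, 0.436, 0.4546]
orientation: [0.103, 0.524, 0.83, 0.159]
wrist_force: [-0.4, 0.7, 0.5]
finger_gap: 0.0855
clock: 7.57
tcp_pos: [0.7525, 0.4525, 0.4502]
orientation: [0.114, 0.522, 0.826, 0.178]
wrist_force: [-0.4, 0.2, -0.1]
finger_gap: 0.0849
clock: 7.98
tcp_pos: [0.7711, 0.4655, 0.4548]
orientation: [0.125, 0.519, 0.822, 0.198]
wrist_force: [0.0, 1.3, 0.2]
finger_gap: 0.0851
clock: 8.4
tcp_pos: [0.7846, 0.4756, 0.4667]
orientation: [0.136, 0.515, 0.817, 0.219]
wrist_force: [0.9, -0.8, 0.6]
finger_gap: 0.0853
clock: 8.82
tcp_pos: [0.7937, 0.4834, 0.4848]
orientation: [0.147, 0.511, 0.812, 0.239]
wrist_force: [0.7, 0.4, -0.1]
finger_gap: 0.0855
t 8.82 tilt 0.569 tilt az 26.3 toolx [-0.434  0.901  0.006] tooly [0.76  0.362 0.539] y az 25.5 tcp [0.7937 0.4834 0.4848] F [ 0.7  0.4 -0.1] gap 0.0855 q [ 0.46  0.76  1.26  1.51 -0.    1.58]
```

```bash

python3 -m inch '[[[-0.003,-0.038,0],0],[[-0.006,-0.076,0],0],[[-0.009,-0.114,0],0],[[-0.012,-0.152,0],0],[[-0.015,-0.19,-0.003],0]]'
python3 -m inch '[[[-0.003,-0.038,0],0],[[-0.006,-0.076,0],0],[[-0.009,-0.114,0],0],[[-0.012,-0.152,0],0],[[-0.015,-0.19,-0.003],0]]'
python3 -m inch '[[[-0.003,-0.038,0],0],[[-0.006,-0.073,0],0],[[-0.006,-0.073,0],0]]'
python3 - <<'E'
from workcell import env,viewer
from h import *
import pickle
s=env.get_state();c=viewer.read_camera("wrist");report(s)
pickle.dump((s,c),open("w1.pkl","wb"));cv2.imwrite("pics/w1.png",c["image"][:,:,::-1])
E
```

```text
clock: 9.23
tcp_pos: [0.6974, 0.4255, 0.4146]
orientation: [0.147, 0.511, 0.812, 0.24]
wrist_force: [-0.3, 0.2, 0.4]
finger_gap: 0.0855
clock: 9.65
tcp_pos: [0.5558, 0.3412, 0.3127]
orientation: [0.147, 0.511, 0.812, 0.239]
wrist_force: [-0.3, 0.2, 0.4]
finger_gap: 0.0853
clock: 9.9
tcp_pos: [0.4918, 0.3046, 0.262]
orientation: [0.142, 0.513, 0.814, 0.231]
wrist_force: [-3.0, -0.1, -2.1]
finger_gap: 0.0856
t 9.9 tilt 0.549 tilt az 26.3 toolx [-0.434  0.901  0.007] tooly [0.77  0.367 0.522] y az 25.5 tcp [0.4918 0.3046 0.262 ] F [-3.  -0.1 -2.1] gap 0.0856 q [ 0.4  -0.11 -0.51  0.62  0.03  1.53]
```

View pics/w1.png

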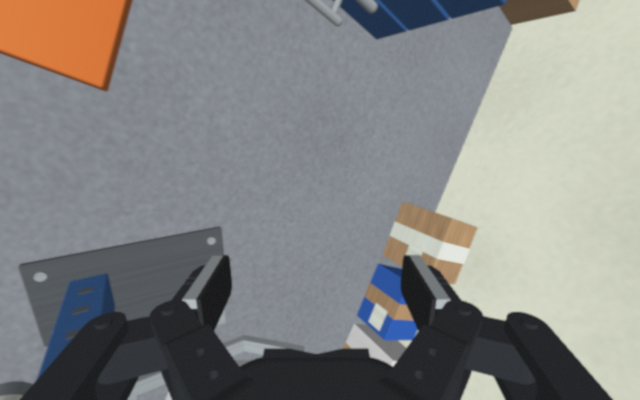

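```bash

python3 -m inch '[[[0,0.01,-0.035],0],[[-0.03,0.005,-0.055],0],[[-0.065,0,-0.052],0],[[-0.1,-0.006,-0.051],0],[[-0.123,-0.009,-0.051],0]]' 0.35
python3 -m inch '[[[0,0,0],0],[[0,0,0],0]]'
python3 - <<'E'
from workcell import env,viewer
from h import *
import pickle
s=env.get_state();report(s);P=np.array([.5048,.1742,.222]);R=Rt(s);print("delta tool",np.round(R.T@(P+.0187*R[:,2]-s["tcp_pos"]),4),"up",np.round(R.T@[0,0,1],3))
c=viewer.read_camera("side");pickle.dump(c,open("s1.pkl","wb"));w=viewer.read_camera("wrist")
b=cv2.resize(c["image"][110:230,230:350],(400,400),interpolation=2);cv2.imwrite("pics/s1.png",np.hstack([b,cv2.resize(w["image"],None,fx=.625,fy=1)])[:,:,::-1])
E
```

```text
clock: 10.37
tcp_pos: [0.5207, 0.1787, 0.3071]
orientation: [0.146, 0.512, 0.813, 0.236]
wrist_force: [0.6, 0.1, 0.3]
finger_gap: 0.0555
clock: 10.53
tcp_pos: [0.5229, 0.1774, 0.3091]
orientation: [0.147, 0.513, 0.812, 0.236]
wrist_force: [-0.5, 0.2, 0.8]
finger_gap: 0.0556
t 10.53 tilt 0.565 tilt az 25.8 toolx [-0.43   0.903  0.003] tooly [0.763 0.362 0.535] y az 25.3 tcp [0.5229 0.1774 0.3091] F [-0.5  0.2  0.8] gap 0.0556 q [ 0.07 -0.18 -0.46  0.76  0.2   1.25]
delta tool [ 0.0046 -0.0616  0.0828] up [ 0.003  0.535 -0.845]
```

View pics/s1.png

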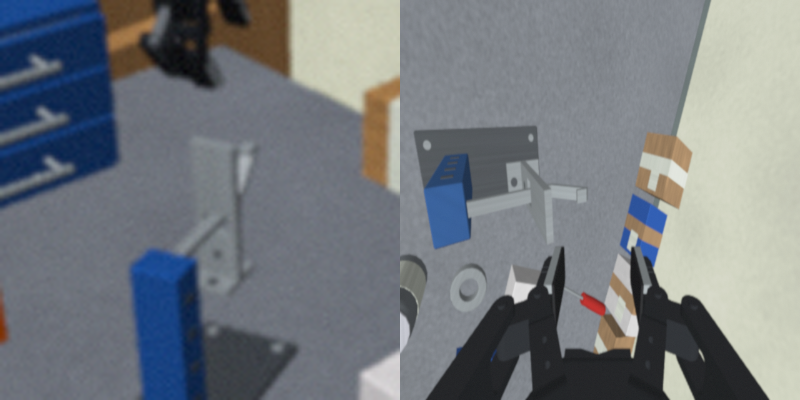

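Side view: the gripper hovers clear above the bracket. Wrist view: bar, plate (x≈140 in the squashed half, rows 165–240) and nose are all visible, so I measure from the wrist depth as a second view.

```bash
python3 - <<'E'
from workcell import env,viewer
from h import *
import pickle
s=env.get_state();w=viewer.read_camera("wrist");pickle.dump((s,w),open("w2.pkl","wb"))
W=cloud(w,s);g=np.isfinite(W[...,0])&(np.hypot(W[...,0]-.52,W[...,1]-.178)<.09)
az=np.radians(25.3);ex=np.array([np.cos(az),np.sin(az)]);ey=np.array([-ex[1],ex[0]])
O=np.array([.5048,.1742])
x=(W[...,:2]-O)@ex*1e3;y=(W[...,:2]-O)@ey*1e3;z=W[...,2]*1e3
u=np.mgrid[:400,:640][0];g&=(u<300)
t=g&(z>228)&(z<250)&(abs(x)<15)&(abs(y)<30);print("plate top n",t.sum(),"z",np.median(z[t]),np.percentile(z[t],95));k=t&(z>234)
r=cv2.minAreaRect(np.c_[x[k],y[k]].astype(np.float32));print(r)
b=g&(abs(y)<12)&(x<-8)&(x>-60)&(z>160)&(z<180);print("bar top z",np.median(z[b]),"y",np.percentile(y[b],[2,50,98]))
n=g&(abs(y)<14)&(x>6)&(x<90)&(z>150)
S=np.c_[x[n],y[n],z[n]]
for a in range(6,90,4):
    q=S[(S[:,0]>=a)&(S[:,0]<a+4)]
    if len(q): print(a+2,len(q),"y",np.round(np.percentile(q[:,1],[5,50,95]),1),"z",np.round(np.percentile(q[:,2],[5,50,95]),1))
E
```

```text
plate top n 849 z 237.21985599627263 238.32733123722514
((-2.0950255393981934, 1.2245540618896484), (40.33084487915039, 8.478776931762695), 89.3422622680664)
bar top z 169.43170082946205 y [-5.56610019  1.17003425  6.4488117 ]
12 5 y [ 9.   9.9 10.1] z [366.4 367.1 367.4]
16 93 y [ 8.7  9.4 10.3] z [364.1 366.8 369.4]
20 465 y [ 1.6  8.3 11. ] z [353.  359.6 370.8]
24 441 y [-4.   8.3 10.1] z [170.  352.9 372. ]
28 377 y [-9.  5.  9.] z [172.2 343.9 358.3]
32 462 y [-9.6  4.6  9.5] z [175.9 338.9 378.7]
36 416 y [-8.3  4.5  9.5] z [180.1 333.8 380. ]
40 208 y [-5.1  4.4  8.7] z [183.2 334.7 350. ]
44 121 y [-5.3  3.6  5.6] z [185.8 189.9 343.6]
48 117 y [-5.5  1.   5.5] z [189.6 193.7 205.9]
52 116 y [-5.6  0.3  5.6] z [193.8 205.1 207.4]
56 73 y [-5.3  2.3  5.7] z [196.4 206.5 207.7]
60 67 y [-5.8  0.2  5.5] z [199.1 207.2 208.1]
64 29 y [-4.9  2.6  5.6] z [200.9 205.5 207.4]
68 9 y [-5.5 -2.2  1.4] z [202.3 202.8 203.2]
```

The wrist depth gives plate top z 237 (expected 238), bar top 169.4 (170) and plate 40.3 x 8.5 mm. The nose climbs at about 45°, so its angle is ≈0.77 rad. A tool tilt of 0.565 leaves only about 1 mm of clearance at the barb, so I add about 0.1 rad at the reach limit first.

```bash

python3 -m inch '[[[0.012,0.035,0.004],0],[[0.026,0.07,0.008],0],[[0.04,0.105,0.012],0],[[0.054,0.14,0.016],0],[[0.07,0.178,0.02],0]]'
python3 -m inch '[[[0.012,0.037,0.004],0],[[0.026,0.074,0.008],0],[[0.042,0.11,0.012],0],[[0.058,0.147,0.018],0],[[0.074,0.185,0.024],0]]'
python3 -m inch '[[[0.06,0.8,-0.2],0],[[0.06,0.8,-0.2],0],[[0.06,0.8,-0.2],0],[[0.06,0.8,-0.2],0],[[0.06,0.8,-0.2],0]]'
python3 -m inch '[[[0.06,0.8,-0.2],0],[[0.06,0.8,-0.2],0],[[0.06,0.8,-0.2],0],[[0.06,0.8,-0.2],0],[[0.06,0.8,-0.2],0]]'
python3 -m inch '[[[0.06,0.8,-0.2],0],[[0.06,0.8,-0.2],0],[[0.06,0.8,-0.2],0],[[0.06,0.8,-0.2],0],[[0.06,0.8,-0.2],0]]'
cat > to.py <<'E'
import sys
from workcell import env
from h import *
s=env.get_state();report(s);R=Rt(s)
if len(sys.argv)>3:
    P=np.array(eval(" ".join(sys.argv[1:])) if 0 else [float(a) for a in sys.argv[1:4]])
    print("grip delta tool",np.round(R.T@(P-.0187*-R[:,2]-s["tcp_pos"]),4),"up",np.round(R.T@[0,0,1],3))
E
python3 to.py .504 .174 .305
```

```text
clock: 11.1
tcp_pos: [0.6361, 0.3151, 0.3871]
orientation: [0.146, 0.511, 0.814, 0.236]
wrist_force: [1.2, -0.4, -0.1]
finger_gap: 0.0555
clock: 11.52
tcp_pos: [0.7524, 0.4547, 0.465]
orientation: [0.146, 0.509, 0.814, 0.238]
wrist_force: [2.8, 0.7, 2.0]
finger_gap: 0.0552
clock: 11.93
tcp_pos: [0.7924, 0.4779, 0.5109]
orientation: [0.154, 0.505, 0.81, 0.254]
wrist_force: [-0.2, 0.8, 0.6]
finger_gap: 0.0554
clock: 12.35
tcp_pos: [0.7954, 0.4783, 0.541]
orientation: [0.166, 0.501, 0.803, 0.276]
wrist_force: [0.1, 0.1, 0.3]
finger_gap: 0.0556
clock: 12.77
tcp_pos: [0.7971, 0.4801, 0.5692]
orientation: [0.178, 0.496, 0.797, 0.296]
wrist_force: [0.8, 0.2, 0.1]
finger_gap: 0.056
t 12.77 tilt 0.706 tilt az 27.1 toolx [-0.444  0.896  0.011] tooly [0.685 0.332 0.648] y az 25.9 tcp [0.7971 0.4801 0.5692] F [0.8 0.2 0.1] gap 0.056 q [0.45 0.69 1.26 1.44 0.01 1.57]
grip delta tool [-0.1467 -0.4738 -0.0398] up [ 0.011  0.648 -0.761]
```

```bash

python3 -m inch '[[[-0.011,-0.036,-0.003],0],[[-0.022,-0.072,-0.006],0],[[-0.034,-0.108,-0.009],0],[[-0.045,-0.145,-0.012],0],[[-0.056,-0.182,-0.015],0]]'
python3 -m inch '[[[-0.011,-0.036,-0.003],0],[[-0.022,-0.072,-0.006],0],[[-0.034,-0.108,-0.009],0],[[-0.045,-0.145,-0.012],0],[[-0.056,-0.182,-0.015],0]]'
python3 to.py .503 .1743 .305
```

```text
clock: 13.18
tcp_pos: [0.7203, 0.3974, 0.4944]
orientation: [0.179, 0.496, 0.796, 0.298]
wrist_force: [1.5, 0.0, 0.5]
finger_gap: 0.0551
clock: 13.6
tcp_pos: [0.6111, 0.2814, 0.3869]
orientation: [0.179, 0.495, 0.796, 0.298]
wrist_force: [0.3, -1.1, 0.5]
finger_gap: 0.0556
t 13.6 tilt 0.711 tilt az 27.1 toolx [-0.445  0.896  0.01 ] tooly [0.682 0.331 0.652] y az 25.9 tcp [0.6111 0.2814 0.3869] F [ 0.3 -1.1  0.5] gap 0.0556 q [ 0.25 -0.06 -0.27  0.67  0.15  1.41]
grip delta tool [-0.0486 -0.1626 -0.0138] up [ 0.01   0.652 -0.758]
```

```bash

python3 -m inch '[[[-0.012,-0.035,-0.004],0],[[-0.024,-0.07,-0.008],0],[[-0.036,-0.11,-0.012],0],[[-0.048,-0.15,-0.014],0],[[-0.049,-0.163,-0.014],0]]'
python3 -m inch '[[[0,0,0],0],[[0,0,0],0],[[0,0,0],0]]'
python3 to.py .503 .1743 .221
```

```text
clock: 14.02
tcp_pos: [0.5087, 0.1771, 0.2857]
orientation: [0.177, 0.497, 0.796, 0.296]
wrist_force: [-0.4, -0.5, -0.9]
finger_gap: 0.0552
clock: 14.27
tcp_pos: [0.5103, 0.1773, 0.288]
orientation: [0.178, 0.497, 0.796, 0.297]
wrist_force: [0.1, 0.4, -0.8]
finger_gap: 0.0553
t 14.27 tilt 0.707 tilt az 27.0 toolx [-0.443  0.897  0.011] tooly [0.685 0.33  0.649] y az 25.7 tcp [0.5103 0.1773 0.288 ] F [ 0.1  0.4 -0.8] gap 0.0553 q [ 0.03 -0.29 -0.67  0.53  0.28  1.24]
grip delta tool [-0.0002 -0.0495  0.0646] up [ 0.011  0.649 -0.76 ]
```

```bash

python3 -m inch '[[[0,-0.012,0.016],0],[[0,-0.024,0.031],0],[[0,-0.036,0.047],0],[[0,-0.044,0.058],0],[[0,-0.0495,0.0646],0]]'
python3 -m inch '[[[0,0,0],0],[[0,0,0],0]]'
python3 to.py .503 .1743 .221
python3 - <<'E'
from workcell import viewer
import cv2,numpy as np
a=viewer.read_camera("side")["image"][110:230,230:350];b=viewer.read_camera("wrist")["image"]
cv2.imwrite("pics/g1.png",np.hstack([cv2.resize(a,(400,400),interpolation=2),cv2.resize(b,(400,400))])[:,:,::-1])
E
```

```text
clock: 14.68
tcp_pos: [0.5151, 0.181, 0.2068]
orientation: [0.178, 0.496, 0.796, 0.297]
wrist_force: [0.1, -0.4, -0.3]
finger_gap: 0.0555
clock: 14.85
tcp_pos: [0.5168, 0.1818, 0.2081]
orientation: [0.179, 0.495, 0.796, 0.298]
wrist_force: [0.2, 0.4, -0.1]
finger_gap: 0.0553
t 14.85 tilt 0.709 tilt az 27.1 toolx [-0.445  0.895  0.01 ] tooly [0.683 0.332 0.651] y az 25.9 tcp [0.5168 0.1818 0.2081] F [ 0.2  0.4 -0.1] gap 0.0553 q [ 0.04 -0.2  -0.83  0.29  0.28  1.25]
grip delta tool [-0.0005 -0.0035 -0.0013] up [ 0.01   0.651 -0.759]
```

View pics/g1.png

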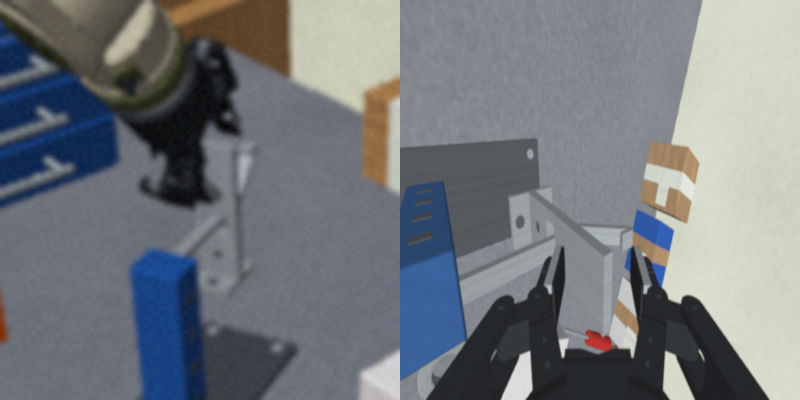

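Side view: the fingers straddle the tab, well above the bar. Wrist view: the plate (x 540–610 in the combined picture) lies between the pads at 555 and 640, with free air on both sides. Closing in steps at 25 N, feeling the force.

```bash

python3 -m inch '[[[0,-0.0035,-0.001],0],[[0,-0.0035,-0.001],0],[[0,-0.0035,-0.001],0]]' 0.55 25
python3 -m inch '[[[0,0,0],0],[[0,0,0],0],[[0,0,0],0]]' 0.7 25
python3 to.py .503 .1743 .221
```

```text
clock: 15.2
tcp_pos: [0.5142, 0.1801, 0.2082]
orientation: [0.18, 0.495, 0.796, 0.298]
wrist_force: [0.2, -0.4, -0.1]
finger_gap: 0.0383
clock: 15.45
tcp_pos: [0.5149, 0.18, 0.2101]
orientation: [0.181, 0.495, 0.796, 0.299]
wrist_force: [-8.3, -3.9, 9.1]
finger_gap: 0.0273
t 15.45 tilt 0.714 tilt az 26.9 toolx [-0.445  0.896  0.008] tooly [0.679 0.331 0.655] y az 26.0 tcp [0.5149 0.18   0.2101] F [-8.3 -3.9  9.1] gap 0.0273 q [ 0.03 -0.21 -0.83  0.29  0.28  1.24]
grip delta tool [ 0.0003 -0.0028  0.0018] up [ 0.008  0.655 -0.756]
```

```bash

python3 -m inch '[[[0,0.001,-0.003],0],[[0,0.001,-0.003],0]]'
python3 -m inch '[[[0,0.001,-0.002],0],[[0,0.001,-0.002],0]]'
python3 to.py .503 .1743 .221
python3 - <<'E'
from workcell import viewer
import cv2,numpy as np
a=viewer.read_camera("side")["image"][130:220,250:340];b=viewer.read_camera("wrist")["image"]
cv2.imwrite("pics/g2.png",np.hstack([cv2.resize(a,(400,400),interpolation=2),cv2.resize(b,(400,400))])[:,:,::-1])
E
```

```text
clock: 15.62
tcp_pos: [0.5142, 0.1794, 0.2142]
orientation: [0.182, 0.495, 0.795, 0.3]
wrist_force: [0.2, -0.3, -0.5]
finger_gap: 0.0256
clock: 15.78
tcp_pos: [0.5143, 0.1791, 0.2173]
orientation: [0.182, 0.494, 0.795, 0.3]
wrist_force: [-0.6, 0.1, -0.6]
finger_gap: 0.0254
t 15.78 tilt 0.718 tilt az 26.8 toolx [-0.445  0.896  0.007] tooly [0.677 0.331 0.657] y az 26.1 tcp [0.5143 0.1791 0.2173] F [-0.6  0.1 -0.6] gap 0.0254 q [ 0.03 -0.23 -0.82  0.3   0.28  1.24]
grip delta tool [ 0.0007 -0.0068  0.0079] up [ 0.007  0.657 -0.753]
```

View pics/g2.png

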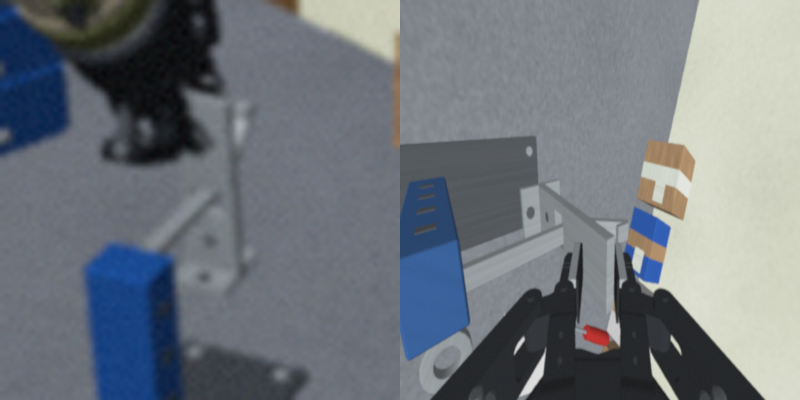

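Side view: the bracket is still about upright, hanging near the grip. Wrist view: the pads are nearly touching the plate around (595,270), and the force dropped to zero after raising. I re-centre the height, then close in small steps.

```bash

python3 -m inch '[[[0,-0.004,0.004],0],[[0,-0.005,0.006],0],[[0,-0.005,0.006],0]]' 0.62 25
python3 -m inch '[[[0,0.001,-0.0015],0],[[0,0.001,-0.003],0]]' 0.72
python3 -m inch '[[[0,0,-0.0015],0],[[0,0,-0.002],0]]' 0.78
python3 to.py .503 .1743 .221
```

```text
clock: 16.13
tcp_pos: [0.5139, 0.1792, 0.2081]
orientation: [0.182, 0.495, 0.795, 0.3]
wrist_force: [0.1, -0.1, 1.5]
finger_gap: 0.0325
clock: 16.3
tcp_pos: [0.5119, 0.1786, 0.2098]
orientation: [0.181, 0.495, 0.796, 0.299]
wrist_force: [-0.7, -0.2, -0.7]
finger_gap: 0.0239
clock: 16.47
tcp_pos: [0.5101, 0.1779, 0.2108]
orientation: [0.18, 0.495, 0.796, 0.298]
wrist_force: [0.3, 0.1, 0.9]
finger_gap: 0.0187
t 16.47 tilt 0.712 tilt az 27.0 toolx [-0.444  0.896  0.009] tooly [0.681 0.331 0.653] y az 25.9 tcp [0.5101 0.1779 0.2108] F [0.3 0.1 0.9] gap 0.0187 q [ 0.03 -0.23 -0.84  0.3   0.28  1.24]
grip delta tool [0.     0.0006 0.0058] up [ 0.009  0.653 -0.757]
```

```bash

python3 -m inch '[[[0,0,-0.001],0],[[0,0,-0.001],0]]' 0.84
python3 -m inch '[[[0,0,-0.001],0],[[0,0,-0.001],0]]' 0.9
python3 to.py .503 .1743 .221
python3 -m inch '[[[0,0,0],0],[[0,0,0],0]]' 0.96
python3 to.py .503 .1743 .221
python3 - <<'E'
from workcell import viewer
import cv2,numpy as np
a=viewer.read_camera("side")["image"][130:220,250:340];b=viewer.read_camera("wrist")["image"]
cv2.imwrite("pics/g3.png",np.hstack([cv2.resize(a,(400,400),interpolation=2),cv2.resize(b,(400,400))])[:,:,::-1])
E
```

```text
clock: 16.63
tcp_pos: [0.5091, 0.1776, 0.2112]
orientation: [0.18, 0.495, 0.796, 0.298]
wrist_force: [-0.3, -1.0, 0.4]
finger_gap: 0.0137
clock: 16.8
tcp_pos: [0.5077, 0.1772, 0.2111]
orientation: [0.179, 0.496, 0.796, 0.298]
wrist_force: [-1.5, -0.3, -2.0]
finger_gap: 0.0087
t 16.8 tilt 0.71 tilt az 27.0 toolx [-0.444  0.896  0.01 ] tooly [0.682 0.331 0.652] y az 25.9 tcp [0.5077 0.1772 0.2111] F [-1.5 -0.3 -2. ] gap 0.0087 q [ 0.02 -0.23 -0.84  0.3   0.29  1.24]
grip delta tool [-0.0004  0.0022  0.0076] up [ 0.01   0.652 -0.759]
clock: 16.97
tcp_pos: [0.5074, 0.1772, 0.2108]
orientation: [0.179, 0.496, 0.796, 0.297]
wrist_force: [-2.4, -2.0, -1.3]
finger_gap: 0.0075
t 16.97 tilt 0.709 tilt az 27.1 toolx [-0.444  0.896  0.01 ] tooly [0.683 0.331 0.651] y az 25.9 tcp [0.5074 0.1772 0.2108] F [-2.4 -2.  -1.3] gap 0.0075 q [ 0.02 -0.23 -0.84  0.3   0.29  1.24]
grip delta tool [-0.0005  0.0027  0.0075] up [ 0.01   0.651 -0.759]
```

View pics/g3.png

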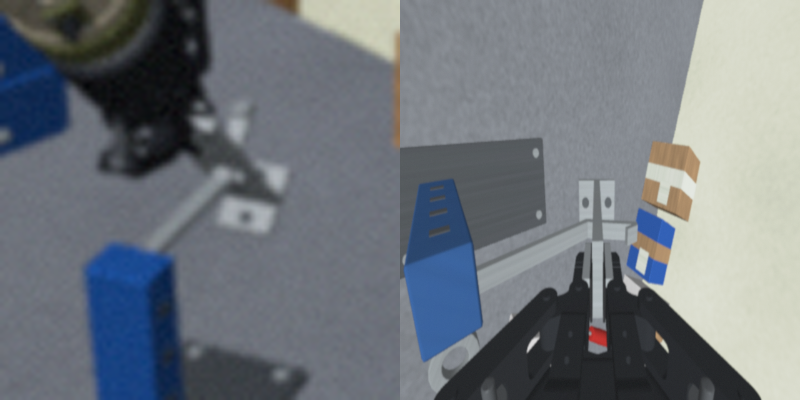

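Side view: the bracket now leans back at the tool's angle, foot swung outwards. Wrist view: plate flush between the pads (597,270), foot at (597,200), hook passing through the eye at (600,230). I firm the grip and measure eye against nose in the tool frame.

```bash

python3 -m inch '[[[0,0,0],0],[[0,0,0],0]]' 1 60
python3 - <<'E'
from workcell import env,viewer
from h import *
import pickle
s=env.get_state();w=viewer.read_camera("wrist");report(s);pickle.dump((s,w),open("w3.pkl","wb"))
W=cloud(w,s);R=Rt(s);T=(W-s["tcp_pos"])@R*1e3
v,u=np.mgrid[:400,:640];g=np.isfinite(W[...,0])&(v<290)
x,y,z=T[...,0],T[...,1],T[...,2]
f=g&(abs(x)<24)&(abs(y)<28)&(z>75)&(z<115);print("foot z hist",np.histogram(z[f],np.arange(75,116,2)))
ff=f&(abs(y)>6);print("foot x",np.percentile(x[ff],[1,99]),"y",np.percentile(y[ff],[1,99]))
for sd in(-1,1):
    k=ff&(y*sd>6);print("foot z side",sd,np.median(z[k]),k.sum())
n=g&(abs(x)<9)&(y>5)&(y<75)&(z<80)&(z>-20)
for a in range(5,75,4):
    q=z[n&(y>=a)&(y<a+4)]
    if len(q): print(a+2,len(q),np.round(np.percentile(q,[5,25,50,75,95]),1))
n=g&(abs(x)<9)&(y<-6)&(y>-80)&(z<120)&(z>10)
for a in range(-50,-5,6):
    q=z[n&(y>=a)&(y<a+6)]
    if len(q): print(a+3,len(q),np.round(np.percentile(q,[5,50,95]),1))
E
```

```text
clock: 17.23
tcp_pos: [0.5074, 0.1772, 0.2108]
orientation: [0.179, 0.496, 0.796, 0.297]
wrist_force: [-3.3, -0.6, 0.0]
finger_gap: 0.0066
t 17.23 tilt 0.709 tilt az 27.1 toolx [-0.444  0.896  0.01 ] tooly [0.683 0.331 0.651] y az 25.9 tcp [0.5074 0.1772 0.2108] F [-3.3 -0.6  0. ] gap 0.0066 q [ 0.02 -0.23 -0.84  0.3   0.29  1.24]
foot z hist (array([   7,    7,    1,    9,    5,    5,    9,    1,    9,    1,    7,
          3,    6,    2,  203, 1368,  199,   11,   31,    6]), array([ 75,  77,  79,  81,  83,  85,  87,  89,  91,  93,  95,  97,  99,
       101, 103, 105, 107, 109, 111, 113, 115]))
foot x [-18.79844174  16.92132772] y [-26.27391991  22.98918597]
foot z side -1 105.8278191165229 899
foot z side 1 106.15906534814806 808
7 113 [42.4 43.1 43.5 44.1 47.6]
11 197 [-18.5 -11.8  42.5  43.3  45.5]
15 205 [-19.  -13.7  42.   43.   45.4]
19 106 [41.8 42.3 42.8 43.3 46.4]
23 111 [41.4 42.  42.5 43.1 45.9]
27 122 [36.9 41.6 42.1 42.8 46.2]
31 171 [33.  33.8 34.8 41.6 45.3]
35 125 [34.6 35.4 36.2 38.1 46.1]
39 109 [36.8 38.  38.7 39.7 44.7]
43 41 [39.7 40.  40.4 40.9 43.9]
-47 287 [11.5 14.5 20.1]
-41 267 [16.6 19.7 24.9]
-35 246 [22.  24.8 29.7]
-29 239 [ 27.2  30.1 105.2]
-23 345 [ 32.4  37.2 106.5]
-17 322 [ 37.8  42.2 106.4]
-11 297 [ 42.8  45.5 106.9]
-5 87 [ 43.9  45.8 106.8]
```

```bash
cat > rel.py <<'E'
import pickle
from workcell import env
from h import *
s0,_=pickle.load(open("w3.pkl","rb"));s=env.get_state();R=Rt(s0)
d=R.T@(s["tcp_pos"]-s0["tcp_pos"])*1e3
y,z=d[1],d[2]
print("rel mm",np.round(d,1),"tilt",round(float(np.arccos(-Rt(s)[2,2])),3),"want z",round(-11-.06*y,1),"F tool",np.round(R.T@s["wrist_force"],1),"gap",round(float(s["finger_gap"]),4),"t",round(float(s["clock"]),2))
E
python3 -m inch '[[[0,0,-0.003],0],[[0,0,-0.006],0],[[0,0,-0.009],0],[[0,0,-0.011],0],[[0,0,-0.011],0]]' >/dev/null; python3 rel.py
python3 -m inch '[[[0,0.002,0],0],[[0,0.004,0],0]]'>/dev/null; python3 rel.py
```

```text
rel mm [ -0.1   0.4 -11.4] tilt 0.71 want z -11.0 F tool [ 0.8 -2.   2.6] gap 0.0069 t 17.7
rel mm [ -0.2   4.6 -11.5] tilt 0.71 want z -11.3 F tool [-0.4 -2.   2.4] gap 0.0066 t 17.87
```

```bash

python3 -m inch '[[[0,0.004,-0.0002],0],[[0,0.008,-0.0004],0],[[0,0.012,-0.0006],0]]'>/dev/null; python3 rel.py
python3 -m inch '[[[0,0.003,-0.0002],0],[[0,0.006,-0.0004],0]]'>/dev/null; python3 rel.py
```

```text
rel mm [ -0.2  17.2 -12.1] tilt 0.71 want z -12.0 F tool [ 0.2 -2.7  2.2] gap 0.0065 t 18.12
rel mm [ -0.2  24.  -12.5] tilt 0.711 want z -12.4 F tool [ 1.2 -2.4  3.2] gap 0.0067 t 18.28
```

Free so far (only the ~3.3 N weight shows). Next the barb passage, in small felt steps.

```bash

python3 -m inch '[[[0,0.002,-0.0001],0],[[0,0.004,-0.0002],0]]'>/dev/null; python3 rel.py
python3 -m inch '[[[0,0.002,-0.0001],0],[[0,0.004,-0.0003],0]]'>/dev/null; python3 rel.py
```

```text
rel mm [ -0.3  28.5 -12.7] tilt 0.711 want z -12.7 F tool [ 0.2 -2.3  2.8] gap 0.0068 t 18.45
rel mm [ -0.2  32.6 -13. ] tilt 0.711 want z -13.0 F tool [-0.1 -1.8  3.5] gap 0.0065 t 18.62
```

```bash

python3 -m inch '[[[0,0.003,-0.0001],0],[[0,0.006,-0.0003],0]]'>/dev/null; python3 rel.py
python3 -m inch '[[[0,0.004,-0.0002],0],[[0,0.008,-0.0004],0]]'>/dev/null; python3 rel.py
python3 -m inch '[[[0,0.005,-0.0002],0],[[0,0.01,-0.0004],0],[[0,0.015,-0.0008],0]]'>/dev/null; python3 rel.py
```

```text
rel mm [ -0.2  38.7 -13.3] tilt 0.711 want z -13.3 F tool [-0.8 -2.9  3.4] gap 0.0067 t 18.78
rel mm [ -0.2  47.1 -13.7] tilt 0.711 want z -13.8 F tool [ 0.  -1.6  2.9] gap 0.0062 t 18.95
rel mm [ -0.2  62.9 -14.6] tilt 0.711 want z -14.8 F tool [-0.5 -2.3  3.1] gap 0.0068 t 19.2
```

```bash

python3 -m inch '[[[0,0.02,0],0],[[0.01,0.04,0],0],[[0.04,0.05,0],0],[[0.075,0.05,0],0],[[0.11,0.05,0],0]]' 1 90
python3 -m inch '[[[0.03,-0.01,-0.015],0],[[0.055,-0.03,-0.035],0],[[0.075,-0.055,-0.06],0],[[0.08,-0.08,-0.085],0],[[0.08,-0.1,-0.1],0]]'
python3 -m inch '[[[0,0,0],0]]'
python3 to.py .40 .30 .32
```

```text
clock: 19.62
tcp_pos: [0.528, 0.3097, 0.298]
orientation: [0.18, 0.496, 0.795, 0.299]
wrist_force: [-0.6, -0.3, -4.2]
finger_gap: 0.0062
clock: 20.03
tcp_pos: [0.3633, 0.3197, 0.3096]
orientation: [0.179, 0.495, 0.796, 0.299]
wrist_force: [-0.5, -0.7, -3.2]
finger_gap: 0.006
clock: 20.12
tcp_pos: [0.3589, 0.3189, 0.3083]
orientation: [0.178, 0.493, 0.797, 0.299]
wrist_force: [0.2, 0.2, -4.4]
finger_gap: 0.0059
t 20.12 tilt 0.71 tilt az 27.5 toolx [-0.45   0.893  0.011] tooly [0.681 0.334 0.652] y az 26.2 tcp [0.3589 0.3189 0.3083] F [ 0.2  0.2 -4.4] gap 0.0059 q [ 0.61 -0.43 -0.72  0.58 -0.09  1.69]
grip delta tool [-0.0352  0.0293  0.0279] up [ 0.011  0.652 -0.758]
```

```bash

python3 -m inch '[[[-0.015,-0.03,-0.026],0],[[-0.03,-0.06,-0.052],0],[[-0.045,-0.09,-0.078],0],[[-0.045,-0.12,-0.104],0],[[-0.045,-0.15,-0.13],0]]'
python3 to.py .40 .30 .32
python3 -m inch '[[[0,-0.3,-0.26],0],[[0,-0.3,-0.26],0],[[0,-0.3,-0.26],0],[[0,-0.3,-0.26],0],[[0,-0.3,-0.26],0]]'
python3 to.py .40 .30 .32
```

```text
clock: 20.53
tcp_pos: [0.2172, 0.2027, 0.3075]
orientation: [0.181, 0.507, 0.793, 0.286]
wrist_force: [-0.4, -1.2, -4.4]
finger_gap: 0.0058
t 20.53 tilt 0.691 tilt az 25.1 toolx [-0.421  0.907  0.002] tooly [0.7   0.323 0.637] y az 24.8 tcp [0.2172 0.2027 0.3075] F [-0.4 -1.2 -4.4] gap 0.0058 q [ 0.56 -0.86 -0.81  0.94 -0.08  1.67]
grip delta tool [0.0113 0.1673 0.1409] up [ 0.002  0.637 -0.771]
clock: 20.95
tcp_pos: [0.1106, 0.1796, 0.3064]
orientation: [0.175, 0.512, 0.794, 0.278]
wrist_force: [-0.9, -0.1, -5.0]
finger_gap: 0.0059
t 20.95 tilt 0.669 tilt az 25.0 toolx [-0.415  0.91   0.007] tooly [0.715 0.322 0.621] y az 24.2 tcp [0.1106 0.1796 0.3064] F [-0.9 -0.1 -5. ] gap 0.0059 q [ 1.34 -0.83 -0.76  1.18 -0.51  2.36]
grip delta tool [-0.0104  0.2541  0.2024] up [ 0.007  0.621 -0.784]
```

```bash

python3 -m inch '[[[0,0.02,0.02],0],[[0,0.045,0.045],0],[[0,0.07,0.07],0],[[0,0.095,0.1],0],[[0,0.12,0.13],0]]'
python3 -m inch '[[[0,0.025,0.03],0],[[0,0.05,0.06],0],[[0,0.08,0.09],0],[[-0.01,0.11,0.12],0],[[-0.01,0.11,0.12],0]]'
python3 to.py .42 .30 .21
```

```text
clock: 21.37
tcp_pos: [0.2501, 0.245, 0.2856]
orientation: [0.175, 0.509, 0.794, 0.282]
wrist_force: [-1.2, 1.5, -2.7]
finger_gap: 0.006
clock: 21.78
tcp_pos: [0.407, 0.3051, 0.2607]
orientation: [0.176, 0.511, 0.793, 0.282]
wrist_force: [-0.6, 1.0, -2.9]
finger_gap: 0.006
t 21.78 tilt 0.678 tilt az 25.3 toolx [-0.417  0.909  0.009] tooly [0.711 0.32  0.627] y az 24.2 tcp [0.407  0.3051 0.2607] F [-0.6  1.  -2.9] gap 0.006 q [ 0.51 -0.33 -0.76  0.47 -0.04  1.64]
grip delta tool [-0.0104 -0.0242  0.0642] up [ 0.009  0.627 -0.779]
```

```bash

python3 -m inch '[[[-0.005,-0.03,0.01],0],[[-0.01,-0.06,0.02],0],[[-0.02,-0.09,0.02],0],[[-0.02,-0.12,0.02],0],[[-0.02,-0.15,0.02],0]]'
python3 to.py .42 .30 .21
```

```text
clock: 22.2
tcp_pos: [0.3299, 0.2537, 0.1767]
orientation: [0.172, 0.514, 0.796, 0.271]
wrist_force: [0.6, 0.7, -1.6]
finger_gap: 0.0062
t 22.2 tilt 0.652 tilt az 24.8 toolx [-0.412  0.911  0.005] tooly [0.725 0.325 0.607] y az 24.1 tcp [0.3299 0.2537 0.1767] F [ 0.6  0.7 -1.6] gap 0.0062 q [ 0.49 -0.47 -1.02  0.36 -0.03  1.62]
grip delta tool [0.0052 0.1006 0.0537] up [ 0.005  0.607 -0.795]
```

```bash

for k in 1 2; do :; done
python3 -m inch '[[[0,-0.3,-0.1],0],[[0,-0.3,-0.1],0],[[0,-0.3,-0.1],0],[[0,-0.3,-0.1],0],[[0,-0.3,-0.1],0]]'
python3 to.py .42 .30 .21
python3 -m inch '[[[0,-0.3,-0.1],0],[[0,-0.3,-0.1],0],[[0,-0.3,-0.1],0],[[0,-0.3,-0.1],0],[[0,-0.3,-0.1],0]]'
python3 to.py .42 .30 .21
```

```text
clock: 22.62
tcp_pos: [0.1679, 0.2022, 0.2015]
orientation: [0.17, 0.518, 0.795, 0.264]
wrist_force: [-1.9, 2.3, -5.1]
finger_gap: 0.0063
t 22.62 tilt 0.639 tilt az 24.1 toolx [-0.405  0.914  0.003] tooly [0.735 0.323 0.596] y az 23.8 tcp [0.1679 0.2022 0.2015] F [-1.9  2.3 -5.1] gap 0.0063 q [ 0.87 -0.85 -1.02  0.81 -0.26  1.94]
grip delta tool [-0.0125  0.2219  0.1729] up [ 0.003  0.596 -0.803]
clock: 23.03
tcp_pos: [0.0719, 0.1707, 0.1704]
orientation: [0.162, 0.524, 0.797, 0.254]
wrist_force: [-1.0, 0.5, -4.5]
finger_gap: 0.0061
t 23.03 tilt 0.612 tilt az 24.0 toolx [-0.398  0.917  0.007] tooly [0.753 0.322 0.574] y az 23.2 tcp [0.0719 0.1707 0.1704] F [-1.   0.5 -4.5] gap 0.0061 q [ 1.63 -0.7  -1.02  1.   -0.57  2.72]
grip delta tool [-0.0196  0.3264  0.1991] up [ 0.007  0.574 -0.819]
```

```bash

python3 -m inch '[[[0,0.03,0.01],0],[[0,0.06,0.025],0],[[0,0.09,0.045],0],[[0,0.125,0.07],0],[[-0.01,0.16,0.095],0]]'
python3 -m inch '[[[0,0.035,0.025],0],[[-0.01,0.07,0.05],0],[[-0.01,0.08,0.055],0]]'
python3 to.py .42 .30 .21
python3 -m inch '[[[0,-0.3,0.15],0],[[0,-0.3,0.15],0],[[0,-0.3,0.15],0]]'
python3 to.py .42 .30 .21
```

```text
clock: 23.45
tcp_pos: [0.1785, 0.2218, 0.1906]
orientation: [0.16, 0.522, 0.798, 0.254]
wrist_force: [-1.0, 2.3, -4.5]
finger_gap: 0.0059
clock: 23.7
tcp_pos: [0.2779, 0.2522, 0.1943]
orientation: [0.162, 0.524, 0.796, 0.257]
wrist_force: [0.1, 0.3, -3.2]
finger_gap: 0.0059
t 23.7 tilt 0.618 tilt az 24.4 toolx [-0.398  0.917  0.011] tooly [0.75  0.319 0.579] y az 23.0 tcp [0.2779 0.2522 0.1943] F [ 0.1  0.3 -3.2] gap 0.0059 q [ 0.61 -0.56 -0.98  0.54 -0.11  1.74]
grip delta tool [-0.0126  0.131   0.0923] up [ 0.011  0.579 -0.815]
clock: 23.95
tcp_pos: [0.2294, 0.2652, 0.1614]
orientation: [0.16, 0.53, 0.797, 0.239]
wrist_force: [-1.0, -0.6, -4.0]
finger_gap: 0.006
t 23.95 tilt 0.583 tilt az 22.5 toolx [-0.386  0.923 -0.002] tooly [0.769 0.323 0.551] y az 22.8 tcp [0.2294 0.2652 0.1614] F [-1.  -0.6 -4. ] gap 0.006 q [ 0.83 -0.52 -1.03  0.52 -0.23  1.94]
grip delta tool [-0.0415  0.1847  0.0825] up [-0.002  0.551 -0.835]
```

```bash
python3 - <<'E'
import pickle
from h import *
d=pickle.load(open("d0.pkl","rb"))
M=np.zeros((12,12))
for n in("scene","side"):
    W=cloud(d[n]).reshape(-1,3);W=W[np.isfinite(W[:,0])]
    for i in range(12):
        for j in range(12):
            x0=-1.1+.1*i*1.5;y0=-1.2+.2*j
            k=(W[:,0]>x0)&(W[:,0]<x0+.15)&(W[:,1]>y0)&(W[:,1]<y0+.2)
            if k.sum()>3: M[i,j]=max(M[i,j],np.percentile(W[k,2],98))
print("cols y",[round(-1.1+.2*j,1) for j in range(12)])
for i in range(12): print("x",round(-1.025+.15*i,2),np.round(M[i],2))
# kinematic fit
from scipy.optimize import least_squares
D=[(.314,.045,1.3036,.5745,.2304),(.2528,.2357,1.5518,.5471,.3431),(.9206,1.2638,1.8708,.8029,.2969),(.6488,.9109,1.7643,.7284,.3666),(.8264,1.2648,1.8498,.8021,.3736),(.7252,1.264,1.817,.7977,.4571),(.76,1.26,1.51,.9293,.4848),(.69,1.26,1.44,.9306,.5692),(-.06,-.27,.67,.6728,.3869),(-.11,-.51,.62,.5785,.262),(-.33,-.76,.47,.5087,.2607),(-.47,-1.02,.36,.4162,.1767)]
D=np.array(D)
def fk(p,j2,j3,j4):
    h,l2,l3,L,o=p;P=j2-j3+j4;f=j2-j3
    return o+l2*np.sin(j2)+l3*np.cos(f)+L*np.cos(P),h+l2*np.cos(j2)-l3*np.sin(f)-L*np.sin(P)
def res(p):
    x,z=fk(p,*D[:,:3].T);return np.r_[x-np.sqrt(D[:,3]**2-.08**2),z-D[:,4]]
r=least_squares(res,[.3,.4,.4,.25,0]);print(r.x,np.round(r.fun*1e3))
E
```

```text
cols y [-1.1, -0.9, -0.7, -0.5, -0.3, -0.1, 0.1, 0.3, 0.5, 0.7, 0.9, 1.1]
x -1.02 [0.   0.   0.   0.19 0.15 0.2  0.   0.15 0.15 0.15 0.15 0.09]
x -0.87 [0.   0.   0.   0.24 0.23 0.23 0.23 0.24 0.16 0.15 0.16 0.37]
x -0.72 [0.   0.   0.   0.26 0.19 0.23 0.23 0.38 0.4  0.41 0.43 0.41]
x -0.57 [0.26 0.28 0.3  0.32 0.35 0.36 0.36 0.37 0.37 0.37 0.37 0.36]
x -0.42 [0. 0. 0. 0. 0. 0. 0. 0. 0. 0. 0. 0.]
x -0.27 [0.   0.   0.   0.   0.   0.   0.01 0.   0.   0.   0.   0.  ]
x -0.12 [0.   0.   0.   0.   0.   0.3  0.52 0.53 0.01 0.01 0.   0.  ]
x 0.03 [0.   0.   0.01 0.   0.   0.31 0.31 0.   0.59 0.01 0.   0.  ]
x 0.18 [0.   0.   0.13 0.12 0.   0.28 0.26 0.01 0.64 0.59 0.   0.  ]
x 0.32 [0.   0.   0.13 0.12 0.   0.11 0.14 0.07 0.21 0.21 0.   0.  ]
x 0.48 [0.   0.   0.13 0.13 0.05 0.08 0.23 0.01 0.21 0.22 0.   0.  ]
x 0.62 [0.   0.   0.13 0.13 0.04 0.06 0.2  0.01 0.21 0.22 0.   0.  ]
[0.31150516 0.46792309 0.39615587 0.42178712 0.03122399] [-12.   4.  -4.   2.   3.  10.  -0.   7.  -9.  -7.  -0.   7.  -1.  -7.
  10.  -0.   7.   4.  -1.  -5. -16.   1.  -2.  12.]
```

```bash

python3 -m inch '[[[0.02,0.01,-0.025],0],[[0.05,0.015,-0.045],0],[[0.08,0.02,-0.065],0],[[0.11,0.03,-0.08],0],[[0.145,0.035,-0.095],0]]' >/dev/null
python3 -m inch '[[[0.035,0.01,-0.018],0],[[0.07,0.02,-0.036],0],[[0.105,0.03,-0.055],0],[[0.14,0.04,-0.075],0],[[0.175,0.045,-0.09],0]]'
python3 to.py
python3 -m inch '[[[0.8,0.26,-0.28],0],[[0.8,0.26,-0.28],0],[[0.8,0.26,-0.28],0],[[0.8,0.26,-0.28],0],[[0.8,0.26,-0.28],0]]'
python3 to.py
python3 -m inch '[[[0.8,0.26,-0.28],0],[[0.8,0.26,-0.28],0],[[0.8,0.26,-0.28],0],[[0.8,0.26,-0.28],0],[[0.8,0.26,-0.28],0]]'
python3 to.py
```

```text
clock: 24.78
tcp_pos: [0.0708, 0.5531, 0.3647]
orientation: [0.157, 0.531, 0.797, 0.242]
wrist_force: [1.2, 1.5, -3.3]
finger_gap: 0.0061
t 24.78 tilt 0.586 tilt az 23.3 toolx [-0.387  0.922  0.006] tooly [0.77  0.319 0.553] y az 22.5 tcp [0.0708 0.5531 0.3647] F [ 1.2  1.5 -3.3] gap 0.0061 q [ 1.57  0.08 -0.06  1.18 -0.53  2.68]
clock: 25.2
tcp_pos: [0.0144, 0.7233, 0.4489]
orientation: [0.155, 0.531, 0.797, 0.243]
wrist_force: [0.7, 1.9, -2.6]
finger_gap: 0.0059
t 25.2 tilt 0.585 tilt az 23.7 toolx [-0.388  0.922  0.011] tooly [0.771 0.318 0.552] y az 22.4 tcp [0.0144 0.7233 0.4489] F [ 0.7  1.9 -2.6] gap 0.0059 q [ 1.66  0.51  0.74  1.6  -0.55  2.77]
clock: 25.62
tcp_pos: [-0.0075, 0.8018, 0.454]
orientation: [0.146, 0.524, 0.799, 0.257]
wrist_force: [-0.0, 0.8, -3.1]
finger_gap: 0.0064
t 25.62 tilt 0.6 tilt az 27.1 toolx [-0.408  0.912  0.036] tooly [0.762 0.319 0.564] y az 22.7 tcp [-0.0075  0.8018  0.454 ] F [-0.   0.8 -3.1] gap 0.0064 q [ 1.68  0.78  1.26  1.81 -0.56  2.77]
```

```bash

python3 -m inch '[[[0.8,0,-0.4],0],[[0.8,0,-0.4],0],[[0.8,0,-0.4],0],[[0.8,0,-0.4],0],[[0.8,0,-0.4],0]]' >/dev/null
python3 to.py
python3 -m inch '[[[0.8,0.1,-0.4],0],[[0.8,0.1,-0.4],0],[[0.8,0.1,-0.4],0],[[0.8,0.1,-0.4],0],[[0.8,0.1,-0.4],0]]' >/dev/null
python3 -m inch '[[[0.8,0.1,-0.4],0],[[0.8,0.1,-0.4],0],[[0.8,0.1,-0.4],0],[[0.8,0.1,-0.4],0],[[0.8,0.1,-0.4],0]]'
python3 to.py
```

```text
t 26.03 tilt 0.62 tilt az 31.4 toolx [-0.43   0.9    0.073] tooly [0.754 0.314 0.577] y az 22.6 tcp [-0.0728  0.8196  0.4347] F [ 0.5  1.1 -4.2] gap 0.0061 q [ 1.76  0.82  1.26  1.77 -0.58  2.84]
clock: 26.87
tcp_pos: [-0.15, 0.8473, 0.4241]
orientation: [0.103, 0.502, 0.801, 0.31]
wrist_force: [-0.4, -0.7, -3.2]
finger_gap: 0.0063
t 26.87 tilt 0.665 tilt az 39.6 toolx [-0.474  0.868  0.147] tooly [0.741 0.303 0.599] y az 22.3 tcp [-0.15    0.8473  0.4241] F [-0.4 -0.7 -3.2] gap 0.0063 q [ 1.85  0.85  1.26  1.69 -0.6   2.88]
```

```bash

python3 -m inch '[[[-0.623,0.252,0.037],0],[[-0.623,0.252,0.037],0],[[-0.623,0.252,0.037],0],[[-0.623,0.252,0.037],0],[[-0.623,0.252,0.037],0]]' >/dev/null
python3 -m inch '[[[-0.44,0.18,0.03],0],[[-0.44,0.18,0.03],0],[[-0.44,0.18,0.03],0],[[-0.44,0.18,0.03],0],[[-0.44,0.18,0.03],0]]' >/dev/null
python3 -m inch '[[[-0.25,0.1,0.015],0],[[-0.25,0.1,0.015],0],[[-0.25,0.1,0.015],0],[[-0.25,0.1,0.015],0],[[-0.25,0.1,0.015],0]]'
python3 to.py
```

```text
clock: 28.12
tcp_pos: [0.2847, 0.4589, 0.4536]
orientation: [0.103, 0.502, 0.8, 0.311]
wrist_force: [0.8, 0.8, -3.9]
finger_gap: 0.006
t 28.12 tilt 0.668 tilt az 39.5 toolx [-0.474  0.868  0.147] tooly [0.739 0.302 0.602] y az 22.2 tcp [0.2847 0.4589 0.4536] F [ 0.8  0.8 -3.9] gap 0.006 q [ 0.96 -0.26 -0.23  0.95 -0.17  2.02]
```

```bash

python3 -m inch '[[[-0.545,0.005,-0.098],0],[[-0.545,0.005,-0.098],0],[[-0.545,0.005,-0.098],0],[[-0.545,0.005,-0.098],0],[[-0.545,0.005,-0.098],0]]' >/dev/null
python3 -m inch '[[[-0.36,0,-0.065],0],[[-0.36,0,-0.065],0],[[-0.36,0,-0.065],0],[[-0.36,0,-0.065],0],[[-0.36,0,-0.065],0]]'
python3 -m inch '[[[-0.25,-0.09,-0.14],0],[[-0.25,-0.09,-0.14],0],[[-0.25,-0.09,-0.14],0],[[-0.25,-0.09,-0.14],0],[[-0.25,-0.09,-0.14],0]]'
python3 to.py
```

```text
clock: 28.95
tcp_pos: [0.4405, 0.0802, 0.4538]
orientation: [0.107, 0.503, 0.8, 0.311]
wrist_force: [1.3, 0.7, -4.1]
finger_gap: 0.006
clock: 29.37
tcp_pos: [0.4282, -0.1273, 0.4679]
orientation: [0.108, 0.503, 0.8, 0.309]
wrist_force: [1.2, 0.3, -3.5]
finger_gap: 0.006
t 29.37 tilt 0.667 tilt az 38.5 toolx [-0.47   0.872  0.138] tooly [0.738 0.303 0.603] y az 22.3 tcp [ 0.4282 -0.1273  0.4679] F [ 1.2  0.3 -3.5] gap 0.006 q [-0.93 -0.07  0.03  1.69  0.67  0.19]
```

```bash

python3 -m inch '[[[-0.18,-0.343,-0.232],0],[[-0.18,-0.343,-0.232],0],[[-0.18,-0.343,-0.232],0],[[-0.18,-0.343,-0.232],0],[[-0.18,-0.343,-0.232],0]]' >/dev/null
python3 -m inch '[[[-0.11,-0.23,-0.15],0],[[-0.11,-0.23,-0.15],0],[[-0.11,-0.23,-0.15],0],[[-0.11,-0.23,-0.15],0],[[-0.11,-0.23,-0.15],0]]'
python3 to.py
python3 -m inch '[[[0.124,-0.227,-0.153],0],[[0.124,-0.227,-0.153],0],[[0.124,-0.227,-0.153],0],[[0.124,-0.227,-0.153],0],[[0.124,-0.227,-0.153],0]]'
python3 to.py
```

```text
clock: 30.2
tcp_pos: [0.163, -0.4454, 0.421]
orientation: [0.108, 0.503, 0.802, 0.304]
wrist_force: [0.6, -0.9, -2.3]
finger_gap: 0.006
t 30.2 tilt 0.657 tilt az 38.3 toolx [-0.47   0.873  0.133] tooly [0.741 0.308 0.596] y az 22.6 tcp [ 0.163  -0.4454  0.421 ] F [ 0.6 -0.9 -2.3] gap 0.006 q [-1.68  0.43  0.48  2.12  0.45 -0.67]
clock: 30.62
tcp_pos: [-0.0452, -0.4587, 0.4228]
orientation: [0.107, 0.503, 0.803, 0.302]
wrist_force: [0.1, -1.5, -3.0]
finger_gap: 0.0063
t 30.62 tilt 0.652 tilt az 38.4 toolx [-0.47   0.873  0.132] tooly [0.744 0.311 0.592] y az 22.7 tcp [-0.0452 -0.4587  0.4228] F [ 0.1 -1.5 -3. ] gap 0.0063 q [-2.02  0.56  0.68  2.3   0.27 -0.98]
```

```bash

python3 -m inch '[[[-0.45,-0.58,-0.62],0],[[-0.45,-0.58,-0.62],0],[[-0.45,-0.58,-0.62],0],[[-0.45,-0.58,-0.62],0],[[-0.45,-0.58,-0.62],0]]' >/dev/null
python3 to.py
python3 -m inch '[[[-0.45,-0.58,-0.62],0],[[-0.45,-0.58,-0.62],0],[[-0.45,-0.58,-0.62],0],[[-0.45,-0.58,-0.62],0],[[-0.45,-0.58,-0.62],0]]' >/dev/null
python3 to.py
```

```text
t 31.03 tilt 0.624 tilt az 36.8 toolx [-0.46   0.88   0.115] tooly [0.755 0.32  0.573] y az 23.0 tcp [-0.1146 -0.5527  0.3495] F [ 0.2  0.1 -3.4] gap 0.0061 q [-2.05  0.84  1.03  2.33  0.25 -1.  ]
t 31.45 tilt 0.594 tilt az 35.1 toolx [-0.45   0.888  0.096] tooly [0.767 0.329 0.551] y az 23.2 tcp [-0.164  -0.6004  0.2806] F [ 0.1 -0.6 -3.7] gap 0.0055 q [-2.08  1.01  1.23  2.33  0.24 -1.02]
```

```bash

python3 -m inch '[[[-0.4,-0.31,-1.03],0],[[-0.4,-0.31,-1.03],0],[[-0.4,-0.31,-1.03],0],[[-0.4,-0.31,-1.03],0],[[-0.4,-0.31,-1.03],0]]' >/dev/null
python3 to.py
python3 -m inch '[[[-0.4,-0.31,-1.03],0],[[-0.4,-0.31,-1.03],0],[[-0.4,-0.31,-1.03],0],[[-0.4,-0.31,-1.03],0],[[-0.4,-0.31,-1.03],0]]' >/dev/null
python3 to.py
```

```text
t 31.87 tilt 0.565 tilt az 33.1 toolx [-0.439  0.895  0.076] tooly [0.778 0.337 0.53 ] y az 23.4 tcp [-0.1824 -0.5968  0.2921] F [ 1.   0.2 -3.6] gap 0.006 q [-2.11  1.    1.25  2.34  0.24 -1.04]
t 32.28 tilt 0.536 tilt az 30.8 toolx [-0.429  0.902  0.055] tooly [0.79  0.344 0.507] y az 23.6 tcp [-0.1993 -0.5934  0.304 ] F [ 1.   0.9 -3.4] gap 0.006 q [-2.14  0.98  1.26  2.34  0.23 -1.05]
```

```bash

python3 -m inch '[[[-0.3,-0.45,-1.03],0],[[-0.3,-0.45,-1.03],0],[[-0.3,-0.45,-1.03],0],[[-0.3,-0.45,-1.03],0],[[-0.3,-0.45,-1.03],0]]' >/dev/null
python3 -m inch '[[[-0.3,-0.45,-1.03],0],[[-0.3,-0.45,-1.03],0],[[-0.3,-0.45,-1.03],0],[[-0.3,-0.45,-1.03],0],[[-0.3,-0.45,-1.03],0]]' >/dev/null
python3 to.py
```

```text
t 33.12 tilt 0.482 tilt az 26.3 toolx [-0.41   0.912  0.019] tooly [0.812 0.356 0.463] y az 23.7 tcp [-0.2659 -0.5591  0.3294] F [-0.1 -0.2 -3.9] gap 0.0059 q [-2.24  0.94  1.26  2.34  0.2  -1.13]
```

```bash

python3 -m inch '[[[-0.45,-0.36,-1.0],0],[[-0.45,-0.36,-1.0],0],[[-0.45,-0.36,-1.0],0],[[-0.45,-0.36,-1.0],0],[[-0.45,-0.36,-1.0],0]]' >/dev/null
python3 to.py
python3 -m inch '[[[-0.45,-0.36,-1.0],0],[[-0.45,-0.36,-1.0],0],[[-0.45,-0.36,-1.0],0],[[-0.45,-0.36,-1.0],0],[[-0.45,-0.36,-1.0],0]]' >/dev/null
python3 -m inch '[[[-0.45,-0.36,-1.0],0],[[-0.45,-0.36,-1.0],0],[[-0.45,-0.36,-1.0],0],[[-0.45,-0.36,-1.0],0],[[-0.45,-0.36,-1.0],0]]' >/dev/null
python3 to.py
```

```text
t 33.53 tilt 0.457 tilt az 23.8 toolx [-0.403  0.915  0.001] tooly [0.822 0.361 0.441] y az 23.7 tcp [-0.2666 -0.5557  0.348 ] F [ 0.4 -0.5 -3.7] gap 0.0058 q [-2.25  0.91  1.26  2.34  0.2  -1.13]
t 34.37 tilt 0.409 tilt az 18.0 toolx [-0.387  0.921 -0.036] tooly [0.841 0.369 0.396] y az 23.7 tcp [-0.2697 -0.5465  0.3841] F [-0.4  0.1 -4.2] gap 0.0061 q [-2.27  0.85  1.26  2.34  0.21 -1.14]
```

```bash

python3 -m inch '[[[-0.45,-0.36,-1.0],0],[[-0.45,-0.36,-1.0],0],[[-0.45,-0.36,-1.0],0],[[-0.45,-0.36,-1.0],0],[[-0.45,-0.36,-1.0],0]]' >/dev/null
python3 -m inch '[[[-0.45,-0.36,-1.0],0],[[-0.45,-0.36,-1.0],0],[[-0.45,-0.36,-1.0],0],[[-0.45,-0.36,-1.0],0],[[-0.45,-0.36,-1.0],0]]' >/dev/null
python3 -m inch '[[[-0.45,-0.36,-1.0],0],[[-0.45,-0.36,-1.0],0],[[-0.45,-0.36,-1.0],0],[[-0.45,-0.36,-1.0],0],[[-0.45,-0.36,-1.0],0]]' >/dev/null
python3 - <<'E'
from workcell import env
from h import *
s=env.get_state();report(s);R=Rt(s)
for W in ([.2,-.45,.4],[.5,-.13,.3]): print(np.round(R.T@(np.array(W)-s["tcp_pos"]),3))
for a in range(8,24,2):
    Q=R@Ro.from_euler('z',a,degrees=True).as_matrix();print(a,"yaz",round(np.degrees(np.arctan2(Q[1,1],Q[0,1])),1),"x_z",round(Q[2,0],3))
E
```

```text
t 35.62 tilt 0.345 tilt az 6.7 toolx [-0.366  0.926 -0.092] tooly [0.868 0.375 0.325] y az 23.4 tcp [-0.2724 -0.5292  0.4374] F [ 0.3  0.1 -4.2] gap 0.0059 q [-2.3   0.76  1.26  2.34  0.23 -1.15]
[-0.096  0.428  0.197]
[0.1   0.776 0.404]
8 yaz 14.9 x_z -0.046
10 yaz 12.8 x_z -0.034
12 yaz 10.7 x_z -0.022
14 yaz 8.6 x_z -0.01
16 yaz 6.4 x_z 0.001
18 yaz 4.3 x_z 0.013
20 yaz 2.2 x_z 0.025
22 yaz 0.1 x_z 0.037
```

```bash

python3 -m inch '[[[-0.096,0.428,0.197],0],[[-0.096,0.428,0.197],0],[[-0.096,0.428,0.197],0],[[-0.096,0.428,0.197],0],[[-0.096,0.428,0.197],0]]' >/dev/null
python3 -m inch '[[[-0.06,0.25,0.117],0],[[-0.06,0.25,0.117],0],[[-0.06,0.25,0.117],0],[[-0.06,0.25,0.117],0],[[-0.06,0.25,0.117],0]]'
python3 to.py .47 -.13 .30
python3 -m inch '[[[0.15,0.36,0.22],0],[[0.15,0.36,0.22],0],[[0.15,0.36,0.22],0],[[0.15,0.36,0.22],0],[[0.15,0.36,0.22],0]]' 
python3 to.py .47 -.13 .30
```

```text
clock: 36.45
tcp_pos: [0.1135, -0.4674, 0.4066]
orientation: [0.13, 0.548, 0.818, 0.112]
wrist_force: [0.2, -1.7, -3.3]
finger_gap: 0.0064
t 36.45 tilt 0.346 tilt az 6.9 toolx [-0.365  0.927 -0.09 ] tooly [0.868 0.374 0.327] y az 23.3 tcp [ 0.1135 -0.4674  0.4066] F [ 0.2 -1.7 -3.3] gap 0.0064 q [-1.71  0.16  0.23  1.73  0.33 -0.55]
grip delta tool [0.1922 0.4008 0.2528] up [-0.09   0.327 -0.941]
clock: 36.87
tcp_pos: [0.2669, -0.335, 0.3583]
orientation: [0.13, 0.548, 0.818, 0.113]
wrist_force: [1.5, -0.0, -4.0]
finger_gap: 0.0061
t 36.87 tilt 0.346 tilt az 7.1 toolx [-0.365  0.927 -0.089] tooly [0.868 0.373 0.327] y az 23.2 tcp [ 0.2669 -0.335   0.3583] F [ 1.5 -0.  -4. ] gap 0.0061 q [-1.33 -0.08 -0.14  1.47  0.34 -0.15]
grip delta tool [0.1212 0.2338 0.1504] up [-0.089  0.327 -0.941]
```

```bash

python3 -m inch '[[[0.121,0.234,0.15],3],[[0.121,0.234,0.15],7],[[0.121,0.234,0.15],14],[[0.121,0.234,0.15],14],[[0.121,0.234,0.15],14]]' >/dev/null
cat > pl.py <<'E'
import sys
from workcell import env
from h import *
s=env.get_state();report(s);R=Rt(s);a=np.radians(8.46);ex=np.array([np.cos(a),np.sin(a),0])
S=np.array([.5175,-.1231,.004]);h=float(sys.argv[1])
E=S-.025*ex+[0,0,h]
T=E-R@np.array([-.001,-.025,.112])
Ft=s["tcp_pos"]+R@np.array([-.001,-.025,.112])
print("to tool",np.round(R.T@(T-s["tcp_pos"]),4),"edge now",np.round(Ft,4),"edge rel stall xy",np.round([(Ft-S)@ex*1e3,(Ft-S)@np.array([-ex[1],ex[0],0])*1e3,(Ft-S)[2]*1e3],1),"up",np.round(R.T@[0,0,1],3),"ex",np.round(R.T@ex,3))
E
python3 pl.py .08
```

```text
t 37.28 tilt 0.345 tilt az 7.2 toolx [-0.142  0.99  -0.006] tooly [0.931 0.135 0.338] y az 8.3 tcp [ 0.4034 -0.1997  0.3086] F [ 0.7 -1.1 -3.1] gap 0.0063 q [-0.83 -0.16 -0.33  1.19  0.28  0.63]
to tool [0.0618 0.0421 0.1325] edge now [ 0.4179 -0.1993  0.1948] edge rel stall xy [-109.8  -60.7  190.8] up [-0.006  0.338 -0.941] ex [0.006 0.941 0.338]
```

```bash

python3 -m inch '[[[0.0618,0.0421,0.1325],0],[[0.0618,0.0421,0.1325],0],[[0.0618,0.0421,0.1325],0],[[0.0618,0.0421,0.1325],0],[[0.0618,0.0421,0.1325],0]]' >/dev/null
python3 -m inch '[[[0,0,0],0]]' >/dev/null
python3 pl.py .045
python3 - <<'E'
from workcell import env,viewer
from h import *
import pickle
s=env.get_state();b=viewer.read_camera("wrist");c=viewer.read_camera("side");pickle.dump((s,b,c),open("w4.pkl","wb"))
R=Rt(s)
# foot in tool frame
T=(cloud(b,s)-s["tcp_pos"])@R*1e3;v,u=np.mgrid[:400,:640];x,y,z=T[...,0],T[...,1],T[...,2]
k=(abs(x)<26)&(abs(y)<32)&(abs(y)>7)&(z>98)&(z<110)&(v<290);print("foot",k.sum(),np.median(z[k]),np.percentile(x[k],[1,99]),np.percentile(y[k],[1,99]))
im=c["image"].astype(int);W=cloud(c);m=np.zeros((400,640),bool);m[243:305,348:432]=1
cv2.imwrite("pics/p1.png",np.hstack([cv2.resize(c["image"][190:310,320:440],(400,400),interpolation=2),cv2.resize(b["image"],(400,400))])[:,:,::-1])
E
```

```text
t 37.78 tilt 0.335 tilt az 9.2 toolx [-0.149  0.989  0.004] tooly [0.934 0.14  0.328] y az 8.5 tcp [ 0.4749 -0.1201  0.1904] F [ 1.1 -1.4 -2.6] gap 0.0061 q [-0.55 -0.06 -0.54  0.83  0.21  0.9 ]
to tool [-0.0088 -0.0057  0.027 ] edge now [ 0.4881 -0.1187  0.0764] edge rel stall xy [-28.5   8.7  72.4] up [ 0.004  0.328 -0.945] ex [-0.002  0.945  0.328]
foot 1797 106.03964887359955 [-22.29099089  17.47056426] [-24.80815847  24.38990296]
```

View pics/p1.png

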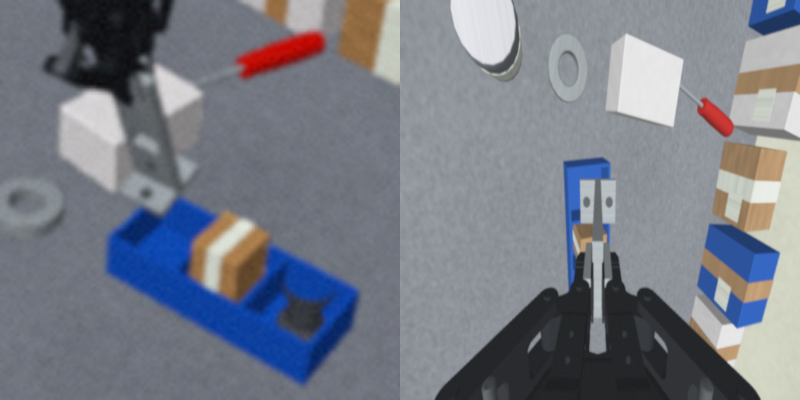

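Side view: the bracket hangs over the free stall's corner, leaning slightly. Wrist view: the foot at (598,200) covers the tray's free end (565–610, 160–225). Foot y needs about −8 mm. I check the rim from the wrist depth, then descend.

```bash
python3 - <<'E'
from h import *
import pickle
s,b,c=pickle.load(open("w4.pkl","rb"));a=np.radians(8.46);ex=np.array([np.cos(a),np.sin(a)]);ey=np.array([-ex[1],ex[0]]);S=np.array([.5175,-.1231])
for nm,cam,st in(("wrist",b,s),("side",c,None)):
    W=cloud(cam,st);im=cam["image"].astype(int);k=(im[...,2]>im[...,0]+40)&(abs(W[...,2]-.039)<.006)&(np.hypot(W[...,0]-S[0],W[...,1]-S[1])<.16)
    X=(W[k][:,:2]-S)@ex*1e3;Y=(W[k][:,:2]-S)@ey*1e3
    print(nm,k.sum(),"x",np.percentile(X,[1,5,95,99]),"expect -37..37","y",np.percentile(Y,[1,95,99]),"expect max 31")
    q=W[k];  e=Y>26; print("end wall x range",np.percentile(X[e],[2,98]) if e.sum()>5 else e.sum(), "yaw", np.degrees(np.polyfit(X[e],Y[e],1)[0]) if e.sum()>20 else "")
E
python3 -m inch '[[[-0.0074,0.001,0.008],0],[[-0.0074,-0.002,0.015],0],[[-0.0074,-0.0057,0.027],0],[[-0.0074,-0.0057,0.027],0]]' >/dev/null
python3 pl.py .01
```

```text
wrist 1098 x [-40.00893728 -39.7298368   32.75092839  34.1099474 ] expect -37..37 y [-97.27356318  30.18331731  30.53989833] expect max 31
end wall x range [-39.15443898  32.56724795] yaw 0.3002713677907864
side 522 x [-39.15531994 -38.38488765  35.08873063  36.97314683] expect -37..37 y [-149.0028801    25.24441544   27.62788861] expect max 31
end wall x range [-37.61326048   2.63321159] yaw 
t 38.22 tilt 0.332 tilt az 9.3 toolx [-0.145  0.989  0.006] tooly [0.936 0.135 0.326] y az 8.2 tcp [ 0.4775 -0.128   0.1613] F [-0.4  0.4 -4.2] gap 0.0064 q [-0.56 -0.02 -0.58  0.76  0.22  0.9 ]
to tool [-0.0009 -0.0086  0.0322] edge now [ 0.4903 -0.1265  0.0472] edge rel stall xy [-27.4   0.7  43.2] up [ 0.006  0.326 -0.945] ex [0.002 0.945 0.326]
```

```bash

python3 -m inch '[[[0,-0.004,0.011],0],[[0,-0.008,0.022],0],[[0,-0.0115,0.033],0],[[0,-0.0115,0.033],0]]' >/dev/null
python3 pl.py .0
python3 -m inch '[[[0,-0.001,0.003],0],[[0,-0.0015,0.005],0]]' >/dev/null
python3 pl.py .0
```

```text
t 38.55 tilt 0.329 tilt az 9.6 toolx [-0.144  0.99   0.008] tooly [0.937 0.133 0.323] y az 8.1 tcp [ 0.4758 -0.1278  0.1244] F [-0.9  0.9 -4. ] gap 0.0062 q [-0.56  0.01 -0.65  0.66  0.22  0.9 ]
to tool [-0.0014  0.0021  0.0074] edge now [ 0.4882 -0.1261  0.0104] edge rel stall xy [-29.4   1.4   6.4] up [ 0.008  0.323 -0.946] ex [0.004 0.946 0.323]
t 38.72 tilt 0.329 tilt az 9.5 toolx [-0.143  0.99   0.008] tooly [0.937 0.133 0.323] y az 8.1 tcp [ 0.4761 -0.1283  0.1195] F [-0.1  0.3 -3.2] gap 0.006 q [-0.56  0.02 -0.66  0.65  0.22  0.9 ]
to tool [-0.0008  0.0035  0.0027] edge now [ 0.4885 -0.1266  0.0054] edge rel stall xy [-29.2   0.8   1.4] up [ 0.008  0.323 -0.946] ex [0.004 0.946 0.323]
```

```bash

python3 -m inch '[[[0,0.002,0.001],0],[[0,0.0015,0.002],0]]' >/dev/null
python3 pl.py .0
python3 -m inch '[[[0,-0.0002,0.0007],0],[[0,-0.0003,0.001],0]]' >/dev/null
python3 pl.py .0
```

```text
t 38.88 tilt 0.331 tilt az 9.3 toolx [-0.143  0.99   0.007] tooly [0.936 0.133 0.325] y az 8.1 tcp [ 0.4791 -0.1286  0.1191] F [ 0.6 -0.2 -3.6] gap 0.006 q [-0.56  0.02 -0.65  0.64  0.22  0.9 ]
to tool [0.0001 0.0006 0.0013] edge now [ 0.4918 -0.127   0.005 ] edge rel stall xy [-26.   -0.1   1. ] up [ 0.007  0.325 -0.946] ex [0.005 0.946 0.325]
t 39.05 tilt 0.332 tilt az 9.2 toolx [-0.143  0.99   0.006] tooly [0.936 0.133 0.326] y az 8.1 tcp [ 0.4797 -0.1288  0.1185] F [ 0.1  0.5 -3.9] gap 0.0058 q [-0.56  0.02 -0.65  0.64  0.22  0.9 ]
to tool [0.0005 0.0002 0.0006] edge now [ 0.4925 -0.1273  0.0045] edge rel stall xy [-25.4  -0.5   0.5] up [ 0.006  0.326 -0.945] ex [0.004 0.945 0.326]
```

```bash

python3 -m inch '[[[0,-0.0008,0.001],0],[[0,-0.0008,0.0012],0]]' >/dev/null
python3 pl.py .0
python3 -m inch '[[[0,-0.0008,0.001],0],[[0,-0.0008,0.0012],0]]' >/dev/null
python3 pl.py .0
python3 -m inch '[[[0,-0.0006,0.001],0],[[0,-0.0006,0.0012],0]]' >/dev/null
python3 pl.py .0
```

```text
t 39.22 tilt 0.333 tilt az 9.1 toolx [-0.143  0.99   0.005] tooly [0.936 0.133 0.327] y az 8.1 tcp [ 0.4799 -0.1291  0.1178] F [-1.5  1.   1.6] gap 0.0063 q [-0.56  0.02 -0.66  0.64  0.22  0.9 ]
to tool [ 0.0008  0.0002 -0.0002] edge now [ 0.4928 -0.1276  0.0038] edge rel stall xy [-25.1  -0.8  -0.2] up [ 0.005  0.327 -0.945] ex [0.004 0.945 0.327]
t 39.38 tilt 0.335 tilt az 8.9 toolx [-0.143  0.99   0.004] tooly [0.935 0.134 0.329] y az 8.1 tcp [ 0.4802 -0.1293  0.1177] F [-5.3  0.6  8.7] gap 0.0061 q [-0.56  0.02 -0.66  0.63  0.22  0.9 ]
to tool [ 0.0012 -0.0003 -0.0005] edge now [ 0.4934 -0.1279  0.0037] edge rel stall xy [-24.5  -1.2  -0.3] up [ 0.004  0.329 -0.944] ex [0.004 0.944 0.329]
t 39.55 tilt 0.337 tilt az 8.8 toolx [-0.143  0.99   0.004] tooly [0.934 0.134 0.33 ] y az 8.2 tcp [ 0.4805 -0.1294  0.1176] F [-5.8  0.8 11.1] gap 0.0063 q [-0.56  0.02 -0.66  0.63  0.22  0.9 ]
to tool [ 0.0014 -0.0007 -0.0006] edge now [ 0.4939 -0.1281  0.0037] edge rel stall xy [-24.1  -1.4  -0.3] up [ 0.004  0.33  -0.944] ex [0.004 0.944 0.33 ]
```

Contact felt right at the floor height. I ease off and open in small steps while shifting forward, so the bracket stands up within the loose fingers.

```bash

python3 -m inch '[[[0,0.0005,-0.001],0],[[0,0.005,0.0005],0],[[0,0.0117,0.003],0]]' 0.885 20 >/dev/null
python3 pl.py .0
python3 -m inch '[[[0,0.007,0.002],0],[[0,0.014,0.004],0],[[0,0.018,0.006],0]]' 0.84 >/dev/null
python3 pl.py .0
python3 - <<'E'
from workcell import env,viewer
from h import *
import pickle
s=env.get_state();b=viewer.read_camera("wrist");c=viewer.read_camera("side")
cv2.imwrite("pics/p2.png",np.hstack([cv2.resize(c["image"][190:310,320:440],(400,400),interpolation=2),cv2.resize(b["image"],(400,400))])[:,:,::-1])
E
```

```text
t 39.8 tilt 0.339 tilt az 8.6 toolx [-0.143  0.99   0.003] tooly [0.934 0.134 0.332] y az 8.1 tcp [ 0.4934 -0.1281  0.1195] F [-0.2  1.3  5.5] gap 0.0098 q [-0.54  0.04 -0.64  0.63  0.21  0.92]
to tool [ 0.0021 -0.0138 -0.0032] edge now [ 0.507  -0.1269  0.0056] edge rel stall xy [-10.9  -2.2   1.6] up [ 0.003  0.332 -0.943] ex [0.005 0.943 0.332]
t 40.05 tilt 0.34 tilt az 8.5 toolx [-0.143  0.99   0.002] tooly [0.933 0.134 0.334] y az 8.2 tcp [ 0.514  -0.1255  0.1203] F [ 0.6 -0.   1.5] gap 0.0136 q [-0.51  0.07 -0.6   0.63  0.21  0.95]
to tool [ 0.0026 -0.0337 -0.0094] edge now [ 0.5277 -0.1243  0.0064] edge rel stall xy [ 9.9 -2.7  2.4] up [ 0.002  0.334 -0.943] ex [0.004 0.943 0.334]
```

View pics/p2.png

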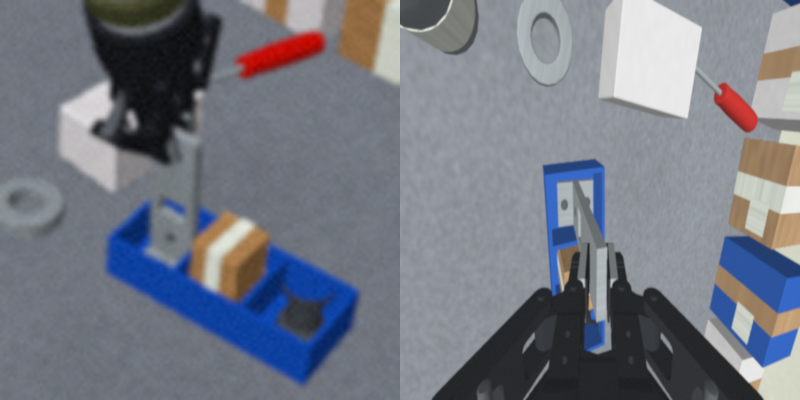

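Side view: the bracket stands almost upright in the free stall. Wrist view: the foot (575,205) lies inside the stall walls (548–603). Last few millimetres while opening.

```bash

python3 -m inch '[[[0,0.003,0.001],0],[[0,0.006,0.002],0],[[0,0.0075,0.0026],0]]' 0.78 >/dev/null
python3 pl.py .0
python3 -m inch '[[[0,0,0],0],[[0,0,0],0],[[0,0,0],0]]' 0.70 >/dev/null
python3 pl.py .0
python3 - <<'E'
from workcell import env,viewer
from h import *
s=env.get_state();b=viewer.read_camera("wrist")
R=Rt(s);W=cloud(b,s);a=np.radians(8.46);ex=np.array([np.cos(a),np.sin(a)]);ey=np.array([-ex[1],ex[0]]);S=np.array([.5155,-.1236])
v,u=np.mgrid[:400,:640];X=(W[...,:2]-S)@ex*1e3;Y=(W[...,:2]-S)@ey*1e3;Z=W[...,2]*1e3
im=b["image"].astype(int);g=(abs(im[...,2]-im[...,0])<25)&(v<300)&(abs(X)<33)&(abs(Y)<27)
for lo,hi in((4,16),(30,50),(60,80),(90,110),(120,135)):
    k=g&(Z>lo)&(Z<hi);print(lo,k.sum(),np.round([*np.percentile(X[k],[2,50,98]),*np.percentile(Y[k],[2,50,98]),np.median(Z[k])],1) if k.sum()>5 else "")
k=g&(Z>20)&(Z<115);p=np.polyfit(Z[k],X[k],1);print("lean",-p[0])
E
```

```text
t 40.4 tilt 0.34 tilt az 8.6 toolx [-0.144  0.99   0.002] tooly [0.933 0.135 0.333] y az 8.2 tcp [ 0.5217 -0.1242  0.12  ] F [-0.2 -0.2  0. ] gap 0.0188 q [-0.5   0.09 -0.59  0.62  0.2   0.96]
to tool [ 0.0023 -0.041  -0.0123] edge now [ 0.5354 -0.123   0.0061] edge rel stall xy [17.7 -2.5  2.1] up [ 0.002  0.333 -0.943] ex [0.003 0.943 0.333]
t 40.65 tilt 0.339 tilt az 8.7 toolx [-0.144  0.99   0.002] tooly [0.933 0.135 0.333] y az 8.2 tcp [ 0.5213 -0.1241  0.1198] F [-0.3  0.6  0.1] gap 0.0255 q [-0.5   0.09 -0.59  0.62  0.2   0.96]
to tool [ 0.0022 -0.0405 -0.0123] edge now [ 0.535  -0.1229  0.0058] edge rel stall xy [17.3 -2.3  1.8] up [ 0.002  0.333 -0.943] ex [0.004 0.943 0.333]
4 1450 [-20.1  -6.7  27.6 -22.5   1.1  15.2   9.6]
30 313 [ -0.7  -0.1   7.3 -21.6   3.   15.3  40.9]
60 269 [ -0.4   0.2   7.7 -14.8  12.6  15.5  73. ]
90 696 [-7.000e-01 -1.000e-01  7.300e+00 -2.300e+01  2.800e+00  1.540e+01
  1.008e+02]
120 1458 [-25.   -0.3  20.3 -18.8   6.3  15.5 128.4]
lean 0.0036276007966874867
```

Upright (lean 0.004 rad), foot flat (top at 9.6 mm, expected 10), inside the stall. Open and retreat straight up.

```bash

python3 -m inch '[[[0,0,0],0],[[0,0,0],0],[[0,0,0],0]]' 0.35 >/dev/null
python3 pl.py .0
python3 -m inch '[[[0,0.005,-0.014],0],[[0,0.012,-0.033],0],[[0,0.02,-0.056],0],[[0,0.03,-0.085],0],[[0,0.04,-0.113],0]]'
python3 -m inch '[[[0,0.013,-0.037],0],[[0,0.013,-0.037],0],[[0,0.013,-0.037],0],[[0,0.013,-0.037],0]]'
python3 - <<'E'
from workcell import env,viewer
from h import *
s=env.get_state();report(s);c=viewer.read_camera("side");d=viewer.read_camera("scene")
cv2.imwrite("pics/p3.png",np.hstack([cv2.resize(c["image"][130:310,240:440],(400,360),interpolation=2),cv2.resize(d["image"][160:300,190:390],(400,360),interpolation=2)])[:,:,::-1])
E
```

```text
t 40.95 tilt 0.339 tilt az 8.6 toolx [-0.143  0.99   0.002] tooly [0.933 0.134 0.333] y az 8.2 tcp [ 0.5213 -0.1242  0.1199] F [ 0.1 -0.3  0.4] gap 0.0556 q [-0.5   0.09 -0.59  0.62  0.2   0.96]
to tool [ 0.0022 -0.0405 -0.0122] edge now [ 0.5349 -0.1229  0.0059] edge rel stall xy [17.2 -2.4  1.9] up [ 0.002  0.333 -0.943] ex [0.004 0.943 0.333]
clock: 41.37
tcp_pos: [0.5208, -0.1242, 0.2406]
orientation: [0.109, 0.645, 0.745, 0.128]
wrist_force: [-0.5, 0.1, 0.4]
finger_gap: 0.0553
clock: 41.7
tcp_pos: [0.5207, -0.1243, 0.2797]
orientation: [0.109, 0.645, 0.745, 0.128]
wrist_force: [-0.6, 1.0, -1.1]
finger_gap: 0.0553
t 41.7 tilt 0.338 tilt az 8.7 toolx [-0.143  0.99   0.003] tooly [0.934 0.134 0.332] y az 8.2 tcp [ 0.5207 -0.1243  0.2797] F [-0.6  1.  -1.1] gap 0.0553 q [-0.5  -0.02 -0.28  1.03  0.2   0.96]
```

View pics/p3.png

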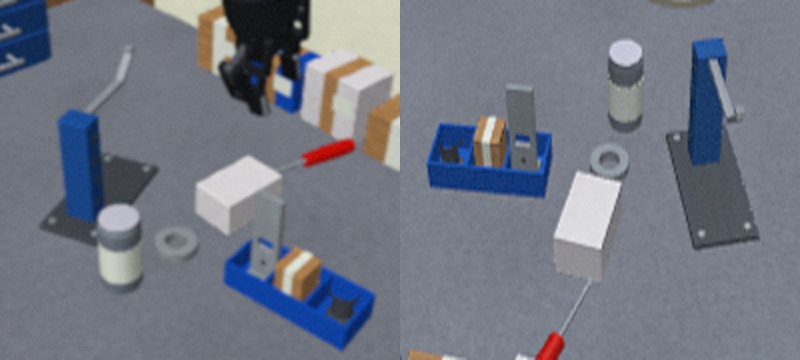

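Both views show the bracket upright in the free end stall, the hook empty, everything else in place and the gripper clear.

```bash
python3 -c "from workcell import env;print(env.hand_in())"
```

```text
the job is handed in; nothing more can be done
None
```

The bracket is off the hook and standing upright, lengthwise, in the free end stall of the blue tray. The gripper is open and clear, and I handed in at about 41.8 s of the 61 s. Hand-in gives no verdict.

- **Tilt:** The moves allow no tilt command, so I leaned the tool to about 0.71 rad by pushing against the arm's reach limit. Closing lightly at 25 N then swung the bracket to that angle while it was still on the hook.
- **Off the hook:** I measured the nose at about 0.77 rad from the wrist depth. At each step out over the barb I felt only the bracket's own weight, about 3–4 N. The largest hook-side force was one reading of about 13 N while first closing, and I backed off at once.
- **Set down:** I undid about half the lean at other reach limits. I then landed the back edge of the foot and let the bracket stand up between the loosening fingers. The press on the tray floor peaked at about 12.5 N (about 16 N counting the bracket's weight), a little firmer than I intended.
- **Last checks:** The bracket's lean was 0.004 rad, and the top of its foot was at 9.6 mm (10 expected). The foot is about 3.5 mm off centre across the stall, within its 7 mm margin. The final pictures show the hook empty and the other objects where they were.
- **Disagreements:** The two cameras differed by 2–3 mm on where the tray is, so I aimed between them. The bracket ended up gripped about 131 mm above its foot instead of the 117 mm tab point, and it did not slip.

I viewed 11 pictures, one over the budget.

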